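# Load finished boards into the bayonet dry-storage pot

## Robot

A 6-joint arm with a two-finger parallel gripper is mounted at the origin on the work surface. World frame = base frame: x ahead of the robot, y to its left, z up, the work surface at z = 0. Lengths are in m, angles in rad, forces in N, time in s.
With the tool pointing down it reaches from about 0.325 to 0.9 m from the base axis. Payload 3.5 kg.
Tool frame: the origin (TCP) lies on the centre line of the jaws, within the pads' length; the fingertips stand 25 mm ahead of it and the grasp point (between the pads) lies 6 mm ahead of it; z points along the fingers, y is the line along which they close (so a half turn about z gives the same grasp; the last joint's range is limited). The gripper opens to 85 mm and grips with 20 to 120 N. Pads are 22 mm wide; open, the fingers measure 114 mm over their backs; the gripper's body (76 mm by 85 mm) begins 54 mm behind the grasp point. The pads swing forward as they close: fully open they stand 13 mm farther back than shut.
Start: joints at [1.061, 0.276, -0.026, 1.268, 0, 1.467], TCP at [0.247, 0.574, 0.221] pointing down, gripper open.
Joint ranges: [-3.12, 3.12], [-0.85, 1.88], [-1.08, 1.24], [-1.95, 2.15], [-1.57, 1.53], [-3.14, 3.14]. Speed limits (rad/s): [2.57, 2.57, 3.14, 3.14, 3.14, 3.14].

## Interface

Orientations are given as a rotation vector (axis times angle).
In Python, from cell import robot, eyes gives the robot as it stands.
- The arm moves only by the tool arm_command, never from a script. Its argument "motion" is text: rows parted by semicolons, each of 7 numbers parted by spaces: the turn, a rotation vector about the tool's x, y, z in units of 5 degrees (1.0 is 5 degrees), then the shift along the tool's x, y, z in units of 60 mm (1.0 is 60 mm), then the closure in counts, from 0 (fully open) to 255 (shut). In form: rx ry rz x y z gripper; .... A call has 1 to 5 rows; each row is the pose to reach, as a shift and turn from the pose commanded when the call began, along the tool's axes at that moment; what a row does not reach only later rows make up. A row lasts 1/8 s, in which the tool goes at most 62.5 mm and 10.7 degrees, less where a joint would pass 70% of its speed; a pose out of reach is approached as far as the arm can. A call with a gripper value outside its range is refused whole. The fingers move at their own pace and stop on an object; "grip_force" is the grip in N (left out, the last holds). Time passes only in rows, so rows that repeat a pose let the fingers close. It gives the time, the measured TCP pose, the force, the opening and the grip force at its end, in the units of the state.
- robot.state(): the state, without advancing time (a new reading comes with each control period).
- eyes.camera(name): name is "scene" or "top"; returns a dict with "frame" (420x560x3 uint8, red, green, blue), "intrinsics" (3x3 intrinsics, pixels), "world_from_camera" (4x4, takes a point from camera to world coordinates). Camera axes: x right, y up, looking along -z (the intrinsics and any distortion apply to the point x, -y, -z); pixel columns grow to the right and rows downward; lengths in m; the calibration is good to about 2 mm. A picture is of the moment at which its call begins. There is no depth.
- robot.close_job(): hands the job in; it is judged then, once.
The state is a dict: "time_s": time; "joints": joint angles; "qvel": joint speeds; "joint_torque": joint torques, N m; "tcp_pos": TCP position; "tool_rot": TCP orientation; "wrist_force": force on the tool from outside, world axes, zero at the start; "moment": the same for the moment, N m; "gripper_width": finger opening in m; "grasp_force": force on a finger pad.
Only numpy, scipy, OpenCV 4.12 (cv2) and the standard library are available. Lean on these libraries where they do the work, as an engineer would, in place of code of your own. Each camera call takes 0.05 s, during which the arm holds its last target. There are 200 camera calls.

## Task

Open the dry-storage pot: unlock its clear bayonet cover (turn it counterclockwise), lift it off and stand it upright on the round rubber mat. Then move every circuit board from the bench rack into the pot, each standing upright on edge in a slot of its own, fully down and centred along the slot. Finally refit the cover: line its lugs up with the gaps in the pot's rim, push it in against the springy gasket and turn it clockwise until it stops, so that it is locked; do not disturb the bottle, the solder spool or the brush.

Things in the scene. Friction and masses are not known exactly. Their poses are not given: they have to be found in the camera images.
- pot: fixed round pot base, 212 outside diameter, 39 high, four board slots inside. Origin: centre of its underside on the bench; z up. An inward flange (underside 30, top 38 above the bench, inner radius 88.5) holds the cover's lugs down; it has two gaps, on the pot's +x and -x sides, each 33 wide, through which the lugs go in and out.
- pot_gap (a point): the +x gap in the pot's flange: 94 mm from the pot's axis along its x, 38 above the bench (the other faces it at -x). From the gaps the lugs can turn only clockwise seen from above, under the flange, to a stop at about 36 degrees (0.63 rad).
- gasket (a joint): sprung gasket ring in the pot (radius 74 to 92) that lifts the cover's rim: m it is pressed down, 0 free (top 27 above the bench) to 0.010. Yields from 6 N to 11 N over its travel; the cover's weight alone does not press it. At 0.004 the lugs just pass under the flange.
- cover: clear bell cover, 172 diameter, open below, inside 162 diameter and 90 deep, wall 4; 0.35 kg. Origin: centre of its lower rim; z up. The same after half a turn. Starts locked, 0.5 to 0.61 rad clockwise of the gaps. Locked, its rim is 23 above the bench, yaw up to 0.63 below the pot's. It turns freely with the rim pushed to 17 to 23; lugs in the gaps and let go, the rim rises to 27.
- cover_lug (a point): lower middle of the lug on the cover's +x side, 90 mm from its axis, at rim height (the other is at -x). Each lug is 22 wide, 7 tall from the rim up, and reaches to radius 97. Lugs in the gaps: the cover's x is parallel to the pot's x.
- cover_handle (a point): grip point on the cover's black bar handle, 119 mm above its rim, on its axis. The bar lies along the cover's x, in line with the lugs: 90 long, 16 thick (y), from 95 to 129 above the rim. Fingers close along the cover's y.
- rack: fixed aluminium bench rack, 110 (x) x 180 (y) base plate 12 thick, with four board slots along its x axis at y = -60, -20, 20, 60, of the same finned shape as in the pot (64 long, floor at 12 mm above the bench). Origin: centre of its underside; z up.
- mat: round black rubber mat, 230 diameter, 1 thick, lying flat on the bench. Origin: its centre.
- board1: finished circuit board standing on edge: black board 76 wide (its x) x 4 thick (its y) x 70 tall, with an aluminium grip rail 50 long (x) x 8 thick (y) x 18 tall centred on its upper edge, so 86 mm tall in all (rail from 68 to 86 above the origin). Origin: middle of its lower edge; z up. 70 g. Not all four are present at every start.
- board2: finished circuit board standing on edge: black board 76 wide (its x) x 4 thick (its y) x 70 tall, with an aluminium grip rail 50 long (x) x 8 thick (y) x 18 tall centred on its upper edge, so 86 mm tall in all (rail from 68 to 86 above the origin). Origin: middle of its lower edge; z up. 70 g. Not all four are present at every start.
- board3: finished circuit board standing on edge: black board 76 wide (its x) x 4 thick (its y) x 70 tall, with an aluminium grip rail 50 long (x) x 8 thick (y) x 18 tall centred on its upper edge, so 86 mm tall in all (rail from 68 to 86 above the origin). Origin: middle of its lower edge; z up. 70 g. Not all four are present at every start.
- board4: finished circuit board standing on edge: black board 76 wide (its x) x 4 thick (its y) x 70 tall, with an aluminium grip rail 50 long (x) x 8 thick (y) x 18 tall centred on its upper edge, so 86 mm tall in all (rail from 68 to 86 above the origin). Origin: middle of its lower edge; z up. 70 g. Not all four are present at every start.
- slot1 (a point): floor point of a board slot in the pot: middle of the slot's floor, 10 mm above the bench. The slot runs along the pot's x axis, two sheet-metal fins 56 long, 6 mm apart for the lowest 26 mm, then flared outwards to a mouth 19 mm wide at 35 mm above the slot floor; open at both ends. Slots are 36 mm apart.
- slot2 (a point): floor point of a board slot in the pot: middle of the slot's floor, 10 mm above the bench. The slot runs along the pot's x axis, two sheet-metal fins 56 long, 6 mm apart for the lowest 26 mm, then flared outwards to a mouth 19 mm wide at 35 mm above the slot floor; open at both ends. Slots are 36 mm apart.
- slot3 (a point): floor point of a board slot in the pot: middle of the slot's floor, 10 mm above the bench. The slot runs along the pot's x axis, two sheet-metal fins 56 long, 6 mm apart for the lowest 26 mm, then flared outwards to a mouth 19 mm wide at 35 mm above the slot floor; open at both ends. Slots are 36 mm apart.
- slot4 (a point): floor point of a board slot in the pot: middle of the slot's floor, 10 mm above the bench. The slot runs along the pot's x axis, two sheet-metal fins 56 long, 6 mm apart for the lowest 26 mm, then flared outwards to a mouth 19 mm wide at 35 mm above the slot floor; open at both ends. Slots are 36 mm apart.
- flux: bystander: bottle, 48 diameter, 130 tall. Origin: centre of its underside.
- spool: bystander: solder spool standing on its flange, 64 diameter, 50 tall. Origin: centre of its underside.
- brush: bystander: small brush lying flat beyond the pot, about 200 long, 42 wide, 20 thick. Origin: its middle, on the bench; x along it.
Things that resemble listed ones, but are neither listed nor needed, are in the scene too. What is shaped like the board3 but red is not meant.

How it is judged:
On the way, in this order (a step that is already met when the one before it is completed fails the run):
1. the cover is unlocked, off the pot and stands upright, let go, on the mat (horizontal distance between cover and mat below 0.06 m and height (world z) of cover below 0.01 m and angle between cover's own z axis and vertical below 0.1 rad and linear speed of cover below 0.03 m/s and contact force between the fingers and cover below 0.5 N), for 0.2 s.
2. every board stands on edge in a slot of the pot, the cover still off ((horizontal distance between board1 and slot1 below 0.015 m or horizontal distance between board1 and slot2 below 0.015 m or horizontal distance between board1 and slot3 below 0.015 m or horizontal distance between board1 and slot4 below 0.015 m) and z of each of board1, board2, board3, board4 in the frame of pot below 0.016 m and angle between each of board1, board2, board3, board4's own z axis and vertical below 0.15 rad and angle between the x axis of each of board1, board2, board3, board4 and the x axis of pot, either way round below 0.12 rad and linear speed of each of board1, board2, board3, board4 below 0.03 m/s and (horizontal distance between board2 and slot1 below 0.015 m or horizontal distance between board2 and slot2 below 0.015 m or horizontal distance between board2 and slot3 below 0.015 m or horizontal distance between board2 and slot4 below 0.015 m) and (horizontal distance between board3 and slot1 below 0.015 m or horizontal distance between board3 and slot2 below 0.015 m or horizontal distance between board3 and slot3 below 0.015 m or horizontal distance between board3 and slot4 below 0.015 m) and (horizontal distance between board4 and slot1 below 0.015 m or horizontal distance between board4 and slot2 below 0.015 m or horizontal distance between board4 and slot3 below 0.015 m or horizontal distance between board4 and slot4 below 0.015 m) and horizontal distance between cover and pot above 0.15 m), for 0.2 s.
At the end, for the whole second after the job is handed in: all boards stand in pot slots (within 15 mm of the slot's middle, down to 16 mm, 0.15 rad of upright, 0.12 rad of the slot's line); the cover is level, rim under 26 mm, centred within 6 mm, turned clockwise 0.48 to 0.78 rad from the gaps; all at rest ((horizontal distance between board1 and slot1 below 0.015 m or horizontal distance between board1 and slot2 below 0.015 m or horizontal distance between board1 and slot3 below 0.015 m or horizontal distance between board1 and slot4 below 0.015 m) and z of each of board1, board2, board3, board4 in the frame of pot below 0.016 m and angle between each of board1, board2, board3, board4's own z axis and vertical below 0.15 rad and angle between the x axis of each of board1, board2, board3, board4 and the x axis of pot, either way round below 0.12 rad and linear speed of each of board1, board2, board3, board4 below 0.03 m/s and (horizontal distance between board2 and slot1 below 0.015 m or horizontal distance between board2 and slot2 below 0.015 m or horizontal distance between board2 and slot3 below 0.015 m or horizontal distance between board2 and slot4 below 0.015 m) and (horizontal distance between board3 and slot1 below 0.015 m or horizontal distance between board3 and slot2 below 0.015 m or horizontal distance between board3 and slot3 below 0.015 m or horizontal distance between board3 and slot4 below 0.015 m) and (horizontal distance between board4 and slot1 below 0.015 m or horizontal distance between board4 and slot2 below 0.015 m or horizontal distance between board4 and slot3 below 0.015 m or horizontal distance between board4 and slot4 below 0.015 m) and horizontal distance between cover and pot below 0.006 m and z of cover in the frame of pot below 0.026 m and angle between the x axis of cover and the x axis of pot, either way round between 0.48 and 0.78 rad and angle between cover's own z axis and vertical below 0.05 rad and linear speed of cover below 0.02 m/s); the robot touches nothing.
It fails at once if the bottle is disturbed (moved by more than 30 mm) (distance of flux from where it was at the start of the episode above 0.03 m).
It fails at once if the solder spool is disturbed (moved by more than 30 mm) (distance of spool from where it was at the start of the episode above 0.03 m).
It fails at once if the brush is disturbed (moved by more than 30 mm) (distance of brush from where it was at the start of the episode above 0.03 m).
Of board1, board2, board3, board4 only 2 to 4 are there at a start; the rules pass over those that are not, and their reading is None.
At some moment in a run one of cover may be knocked a few centimetres aside while the robot is not near it.
It also fails if it takes over 210 s, if anything falls off the work surface, if the arm or the gripper's body presses on something with over 40 N, if the wrist force passes 120 N, or if a joint passes its speed limit or range.

## Working session

There is one attempt and no reset: what is moved stays moved. The work goes in short steps, Python scripts to look and compute and a tool call to move; the robot and the scene stay as the last step left them, time stands still between calls to the robot, and variables do not carry over. Pictures are saved under pics/ and viewed, at most 14 in all, crops included, and the job is handed in when it is done.

Besides the shell and the picture viewer there is one more tool, called after "Emit:" as name(argument=value, ...) on one line, values as JSON. arm_command: Moves the arm, as the interface text tells. Its arguments: {"type":"object","properties":{"motion":{"type":"string"},"grip_force":{"type":"number"}},"required":["motion"]}

```bash
mkdir -p pics; ls
cat > h.py <<'E'
import numpy as np, cv2
from cell import robot, eyes
from scipy.spatial.transform import Rotation as R
def cam(n):
    c=eyes.camera(n); return c['frame'],np.array(c['intrinsics']),np.array(c['world_from_camera'])
def ray(K,T,uv,z):
    uv=np.atleast_2d(uv).astype(float)
    d=np.c_[(uv[:,0]-K[0,2])/K[0,0],-(uv[:,1]-K[1,2])/K[1,1],-np.ones(len(uv))]@T[:3,:3].T
    o=T[:3,3]; return o+d*((z-o[2])/d[:,2])[:,None]
def proj(K,T,p):
    p=(np.atleast_2d(p)-T[:3,3])@T[:3,:3]
    return np.c_[K[0,0]*p[:,0]/-p[:,2]+K[0,2],K[1,1]*-p[:,1]/-p[:,2]+K[1,2]]
E
python3 - <<'E'
from h import *
for n in('scene','top'):
    f,K,T=cam(n); cv2.imwrite(f'pics/{n}0.png',cv2.resize(f[:,:,::-1],(800,600),interpolation=cv2.INTER_CUBIC)); print(K,T)
    np.savez(f'{n}0.npz',f=f,K=K,T=T)
print(robot.state())
E
```

```text
pics
[[429.46732191   0.         286.94129136]
 [  0.         429.46732191 206.79220212]
 [  0.           0.           1.        ]] [[ 0.68979517 -0.48563854  0.53697097  1.25149669]
 [ 0.72399264  0.46694169 -0.5077402  -0.68164406]
 [-0.00415592  0.73899977  0.67369286  0.99609799]
 [ 0.          0.          0.          1.        ]]
[[389.16863966   0.         275.78818132]
 [  0.         389.16863966 207.73111062]
 [  0.           0.           1.        ]] [[-2.51899095e-04  9.93480092e-01 -1.14005450e-01  4.31750941e-01]
 [-9.99994286e-01 -6.34565787e-04 -3.32028708e-03 -2.84330826e-02]
 [-3.37098308e-03  1.14003962e-01  9.93474576e-01  1.09360138e+00]
 [ 0.00000000e+00  0.00000000e+00  0.00000000e+00  1.00000000e+00]]
{'time_s': 0.1, 'joints': array([ 1.06061154e+00,  2.77077287e-01, -2.77422126e-02,  1.26801510e+00,
       -6.44395724e-06,  1.46742393e+00]), 'qvel': array([-0.00022166, -0.0025273 ,  0.00280959,  0.00072567, -0.001758  ,
       -0.00057146]), 'joint_torque': array([-5.91752882e-05, -4.46708286e+01,  2.96128732e+01,  8.45700502e-03,
       -1.06527366e-04, -6.83736332e-06]), 'tcp_pos': array([0.24693892, 0.57335304, 0.22025963]), 'tool_rot': array([-6.34498621e-01, -3.07622789e+00,  3.05469476e-03]), 'wrist_force': array([ 0.38125678, -0.04049626, -0.15131267]), 'moment': array([ 0.03781866, -0.02039692, -0.01281829]), 'grasp_force': 0.0, 'gripper_width': 0.08545241358520217}
```

View pics/scene0.png

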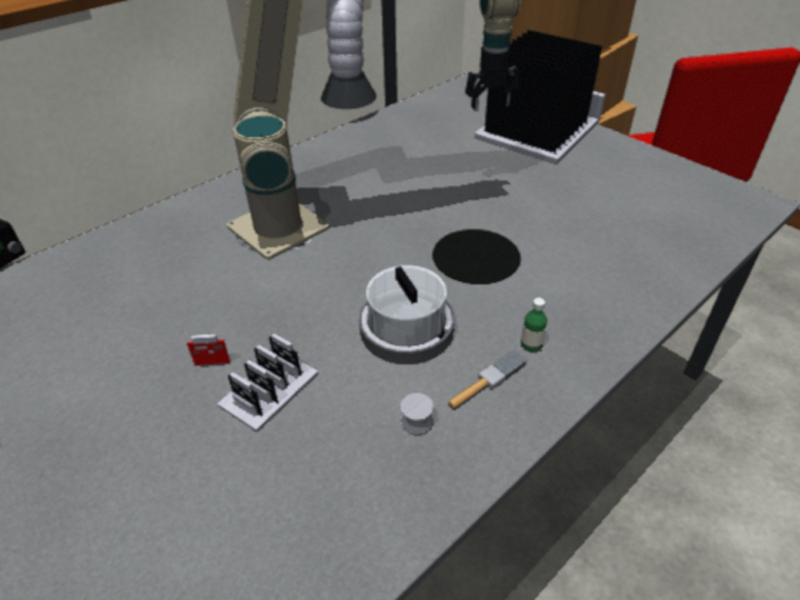

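View pics/top0.png

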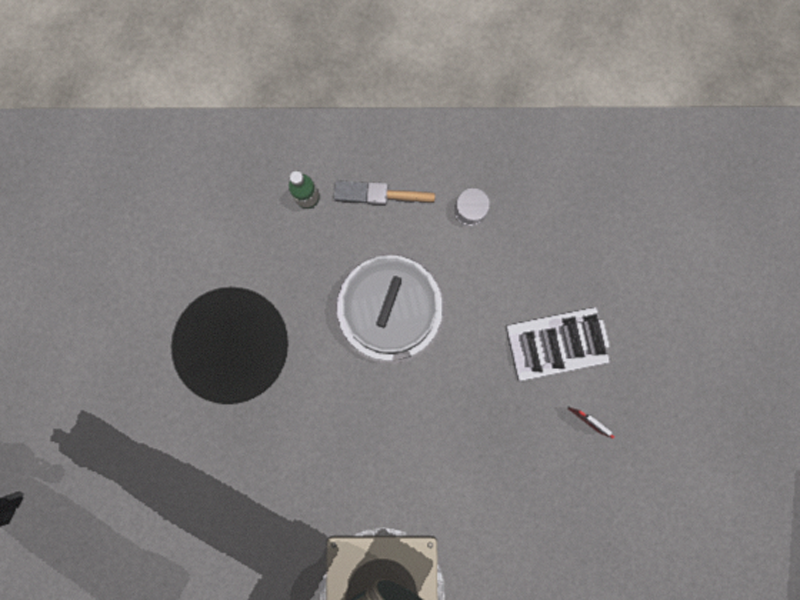

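Run:
```python
from h import *
d=np.load('top0.npz');f,K,T=d['f'],d['K'],d['T']
g=cv2.cvtColor(f,cv2.COLOR_RGB2GRAY)
a=cv2.resize(f[170:265,225:320,::-1],(590,590),interpolation=cv2.INTER_CUBIC)
b=cv2.resize(f[205:275,345:437,::-1],(788,600),interpolation=cv2.INTER_CUBIC)
cv2.imwrite('pics/p1.png',a);cv2.imwrite('pics/r1.png',b)
def blobs(m,box,amin=15):
    z=np.zeros_like(g);x0,y0,x1,y1=box;z[y0:y1,x0:x1]=m[y0:y1,x0:x1]
    cs,_=cv2.findContours(z.astype(np.uint8),cv2.RETR_EXTERNAL,cv2.CHAIN_APPROX_NONE)
    return [c[:,0] for c in cs if cv2.contourArea(c)>=amin]
for c in blobs(g<30,(115,195,205,290),500):
    p=ray(K,T,c,.001)[:,:2].astype(np.float32);print('mat',cv2.minEnclosingCircle(p),cv2.fitEllipse(p))
for c in blobs(g<50,(255,185,290,235)):
    p=ray(K,T,c,.152)[:,:2].astype(np.float32);print('handle',cv2.minAreaRect(p*1000),len(p))
for z in(.039,):
  for c in blobs(g>170,(225,170,320,265),100):
    p=ray(K,T,c,z)[:,:2].astype(np.float32);print('pot',len(p),cv2.minEnclosingCircle(p),cv2.fitEllipse(p))
for c in blobs(g>150,(345,205,437,275),300):
    p=ray(K,T,c,.012)[:,:2].astype(np.float32);print('rack',len(p),cv2.minAreaRect(p*1000))
for c in blobs(g<60,(345,205,437,275),10):
    p=ray(K,T,c,.08)[:,:2].astype(np.float32);print('dark',len(p),cv2.minAreaRect(p*1000))
```

```text
pot 389 ((0.5335586667060852, -0.016181698068976402), 0.10097303986549377) ((0.5350253582000732, -0.01588093489408493), (0.1887357383966446, 0.19304247200489044), 105.21929931640625)
rack 226 ((464.4703063964844, -342.35205078125), (110.6245346069336, 180.3889923095703), 11.570059776306152)
dark 48 ((440.8944091796875, -275.9653015136719), (57.190486907958984, 12.44188404083252), 15.217122077941895)
dark 65 ((453.38470458984375, -316.88128662109375), (69.02310943603516, 16.12579345703125), 6.3342766761779785)
dark 78 ((473.25537109375, -350.3535461425781), (70.33436584472656, 17.223390579223633), 12.578717231750488)
dark 71 ((478.3732604980469, -389.6323547363281), (70.44596099853516, 20.942842483520508), 13.923909187316895)
```

View pics/p1.png

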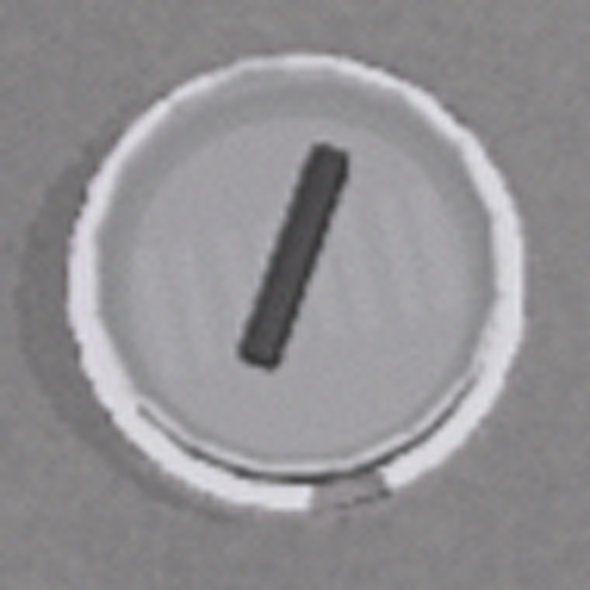

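View pics/r1.png

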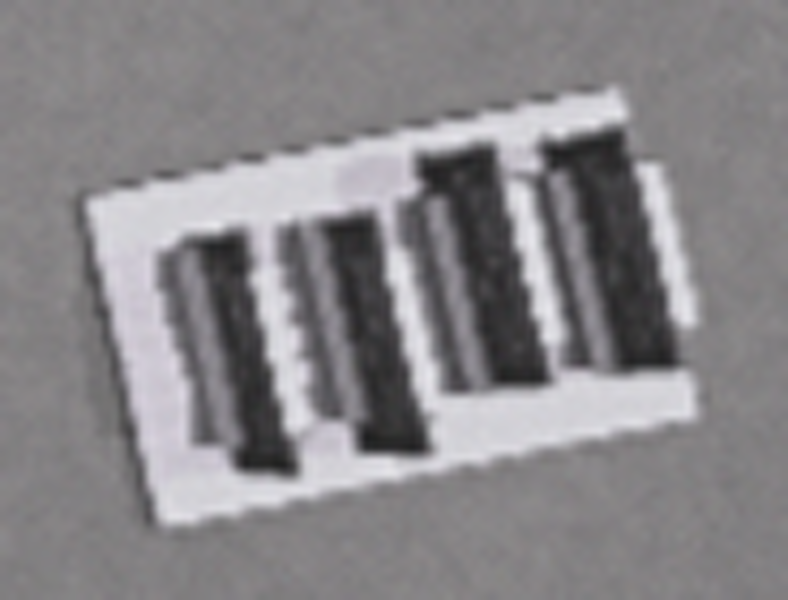

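Run:
```python
from h import *
d=np.load('top0.npz');f,K,T=d['f'],d['K'],d['T']
g=cv2.cvtColor(f,cv2.COLOR_RGB2GRAY)
print('levels mat',g[240,160],'handle',g[210,272],'bench',g[300,270],'ring',g[247,255])
def blobs(m,box,amin=15):
    z=np.zeros_like(g);x0,y0,x1,y1=box;z[y0:y1,x0:x1]=m[y0:y1,x0:x1]
    cs,_=cv2.findContours(z.astype(np.uint8),cv2.RETR_EXTERNAL,cv2.CHAIN_APPROX_NONE)
    return [c[:,0] for c in cs if cv2.contourArea(c)>=amin]
for c in blobs(g<60,(110,190,210,290),500):
    p=ray(K,T,c,.001)[:,:2].astype(np.float32);print('mat',cv2.fitEllipse(p))
for t in(90,110):
  for c in blobs(g<t,(255,185,290,235),30):
    p=ray(K,T,c,.152)[:,:2].astype(np.float32);print('handle',cv2.minAreaRect(p*1000),len(p))
# pot ring: radial search for outer edge
C=np.array([.535,-.016])
pts=[];prof=[]
G=cv2.GaussianBlur(g,(0,0),.7).astype(np.float32)
for a in np.radians(np.arange(0,360,2)):
    r=np.arange(.085,.118,.0005);P=np.c_[C[0]+r*np.cos(a),C[1]+r*np.sin(a),np.full(len(r),.039)]
    uv=proj(K,T,P).astype(np.float32);v=cv2.remap(G,uv[None,:,0],uv[None,:,1],cv2.INTER_LINEAR)[0]
    i=np.argmin(np.gradient(v)); pts.append(P[i,:2]); prof.append(v[(r>.092)&(r<.100)].mean())
pts=np.array(pts)
A=np.c_[2*pts,np.ones(len(pts))];s=np.linalg.lstsq(A,(pts**2).sum(1),rcond=None)[0]
print('circle',s[:2],np.sqrt(s[2]+s[:2]@s[:2]))
prof=np.array(prof);print([(2*i,int(v)) for i,v in enumerate(prof) if v<170])
# boards
yaw=np.radians(11.57);c,s_=np.cos(yaw),np.sin(yaw);Rk=np.array([[c,-s_],[s_,c]]);o=np.array([.4645,-.3424])
for q in blobs(g<70,(345,205,437,275),10):
    p=(ray(K,T,q,.082)[:,:2]-o)@Rk*1000; print('board x lo/hi',p[:,0].min(),p[:,0].max(),'y',p[:,1].min(),p[:,1].max(), 'hi-end pts', np.percentile(p[:,1],[10,90]))
for q in blobs(g>150,(345,205,437,275),300):
    p=(ray(K,T,q,.012)[:,:2]-o)@Rk*1000; print('rack',p.min(0),p.max(0))
```

```text
levels mat 40 handle 77 bench 132 ring 196
mat ((0.4630714952945709, 0.29848137497901917), (0.2237512469291687, 0.22379735112190247), 146.6739044189453)
handle ((531.5205688476562, -16.306859970092773), (14.755313873291016, 88.93588256835938), 70.43666076660156) 75
handle ((532.3444213867188, -16.22627830505371), (16.926984786987305, 90.4450912475586), 70.28746795654297) 76
circle [ 0.53621787 -0.01514081] 0.09877149751385866
[(6, 167), (8, 166), (10, 169), (12, 168), (14, 167), (16, 167), (18, 167), (184, 160), (186, 140), (188, 136), (190, 137), (192, 139), (194, 137), (196, 132), (198, 128), (200, 125), (202, 139)]
board x lo/hi -37.854613352814575 32.48843075659743 y 61.52279913517372 75.63672985947828 hi-end pts [63.23008612 72.65371568]
board x lo/hi -40.63168060503249 29.72203163431623 y 20.909617968459855 38.565372434866966 hi-end pts [22.85918377 34.24864415]
board x lo/hi -27.946303927267618 42.13911852888028 y -19.29059651516341 2.1318046735390586 hi-end pts [-17.79173676  -3.70966363]
board x lo/hi -31.24448402169233 39.36973027066817 y -59.06995518246268 -36.65851278385537 hi-end pts [-57.80261715 -42.54240406]
rack [-55.33181559 -90.14139136] [55.29279418 90.24750626]
```

```bash
cat >> h.py <<'E'
import json,os
def rot(yawdeg):  # tool down, tool y axis at yawdeg (deg, world)
    a=np.radians(yawdeg); y=np.array([np.cos(a),np.sin(a),0]); z=np.array([0,0,-1.]); return np.c_[np.cross(y,z),y,z]
def plan(*targets,start=None):
    """targets: (x,y,z,yaw); start: commanded pose, default the saved one. prints each as 'rx ry rz x y z'"""
    s=robot.state(); mp,mr=np.array(s['tcp_pos']),R.from_rotvec(s['tool_rot'])
    if start=='meas': p,M=mp,mr.as_matrix()
    elif start is not None: p,M=np.array(start[:3]),rot(start[3])
    else:
        d=json.load(open('cmd.json')); p,M=np.array(d['p']),np.array(d['M'])
    print('t %.1f meas-cmd mm'%s['time_s'],np.round((mp-p)*1000,1),'deg',np.round(np.degrees((R.from_matrix(M).inv()*mr).as_rotvec()),2),'F',np.round(s['wrist_force'],1),'M',np.round(s['moment'],2),'w %.4f g %.1f'%(s['gripper_width'],s['grasp_force']))
    for t in targets:
        rv=np.round(R.from_matrix(M.T@rot(t[3])).as_rotvec(degrees=True)/5,2)
        dx=np.round(M.T@(np.array(t[:3])-p)/.06,2)
        p=p+M@(dx*.06); M=M@R.from_rotvec(rv*5,degrees=True).as_matrix()
        print(t,'->',*rv,*dx,'| rows>=%.1f'%max(np.linalg.norm(dx)*60/62.5,np.linalg.norm(rv)*5/10.7))
    json.dump(dict(p=p.tolist(),M=M.tolist()),open('cmd.json','w'))
E
python3 - <<'E'
from h import *
plan((.39,.279,.24,68.5),(.5335,-.0163,.24,70.4),(.5335,-.0163,.149,70.4),start='meas')
E
```

```text
t 0.1 meas-cmd mm [0. 0. 0.] deg [-0. -0. -0.] F [ 0.4 -0.  -0.2] M [ 0.04 -0.02 -0.01] w 0.0855 g 0.0
(0.39, 0.279, 0.24, 68.5) -> -0.02 -0.0 -0.36 -4.13 -3.56 -0.32 | rows>=5.2
(0.5335, -0.0163, 0.24, 70.4) -> -0.0 -0.0 -0.38 -4.03 -3.7 -0.0 | rows>=5.3
(0.5335, -0.0163, 0.149, 70.4) -> -0.0 -0.0 -0.0 -0.0 -0.0 1.51 | rows>=1.4
```

Emit:
arm_command(motion="-0.02 0 -0.36 -4.13 -3.56 -0.32 0;-0.02 0 -0.36 -4.13 -3.56 -0.32 0;-0.02 0 -0.36 -4.13 -3.56 -0.32 0;-0.02 0 -0.36 -4.13 -3.56 -0.32 0;-0.02 0 -0.36 -4.13 -3.56 -0.32 0")

```text
time_s: 0.72
tcp_pos: [0.384, 0.2915, 0.2394]
tool_rot: [0.585, 3.086, 0.002]
wrist_force: [1.0, -0.1, 0.7]
gripper_width: 0.0853
grasp_force: 0.0
```

Emit:
arm_command(motion="0 0 -0.38 -4.03 -3.7 0 0;0 0 -0.38 -4.03 -3.7 0 0;0 0 -0.38 -4.03 -3.7 0 0;0 0 -0.38 -4.03 -3.7 0 0;0 0 -0.38 -4.03 -3.7 0 0")

```text
time_s: 1.35
tcp_pos: [0.5207, 0.0105, 0.239]
tool_rot: [0.535, 3.096, 0.003]
wrist_force: [1.0, 1.0, 0.0]
gripper_width: 0.0856
grasp_force: 0.0
```

Emit:
arm_command(motion="0 0 0 0 0 0 0;0 0 0 0 0 0 0")

```text
time_s: 1.6
tcp_pos: [0.5196, 0.0125, 0.2387]
tool_rot: [-0.536, -3.094, -0.003]
wrist_force: [0.3, -0.0, 0.3]
gripper_width: 0.0854
grasp_force: 0.0
```

Run:
```python
from h import *
plan((.5335,-.0163,.149,70.4),start='meas')
```

```text
t 1.6 meas-cmd mm [0. 0. 0.] deg [0. 0. 0.] F [ 0.3 -0.   0.3] M [0.08 0.02 0.01] w 0.0854 g 0.0
(0.5335, -0.0163, 0.149, 70.4) -> 0.02 -0.02 -0.01 -0.38 -0.38 1.49 | rows>=1.5
```

Emit:
arm_command(motion="0 0 0 -0.38 -0.38 0 0;0 0 0 -0.38 -0.38 1 0;0 0 0 -0.38 -0.38 1.49 0;0 0 0 -0.38 -0.38 1.49 0")

```text
time_s: 2.1
tcp_pos: [0.5308, -0.0144, 0.1471]
tool_rot: [-0.53, -3.09, -0.003]
wrist_force: [0.2, -0.3, -0.5]
gripper_width: 0.0853
grasp_force: 0.0
```

Emit:
arm_command(motion="0 0 0 0 0 0 180;0 0 0 0 0 0 255;0 0 0 0 0 0 255;0 0 0 0 0 0 255;0 0 0 0 0 0 255", grip_force=50)

```text
time_s: 2.72
tcp_pos: [0.5344, -0.0167, 0.1501]
tool_rot: [0.535, 3.095, 0.003]
wrist_force: [-0.1, 0.3, -0.3]
gripper_width: 0.0001
grasp_force: 0.0
```

Run:
```python
from h import *
plan((.5335,-.0163,.149,70.4))
```

```text
t 2.7 meas-cmd mm [ 1.1 -0.3  0.9] deg [-0.1  -0.03  0.01] F [-0.1  0.3 -0.3] M [-0.   -0.01  0.01] w 0.0001 g 0.0
(0.5335, -0.0163, 0.149, 70.4) -> 0.0 -0.0 -0.0 -0.0 0.0 0.0 | rows>=0.0
```

Run:
```python
from h import *
f,K,T=cam('scene'); print(proj(K,T,[[.5335,-.0163,.143],[.5335,-.0163,.152],[.536,-.015,.039]]))
a=cv2.resize(f[150:270,220:360,::-1],(700,600),interpolation=cv2.INTER_CUBIC)
cv2.imwrite('pics/s2.png',a)
```

```text
[[283.62587774 197.22266145]
 [283.59788638 194.96697624]
 [284.76701421 222.03616663]]
```

View pics/s2.png

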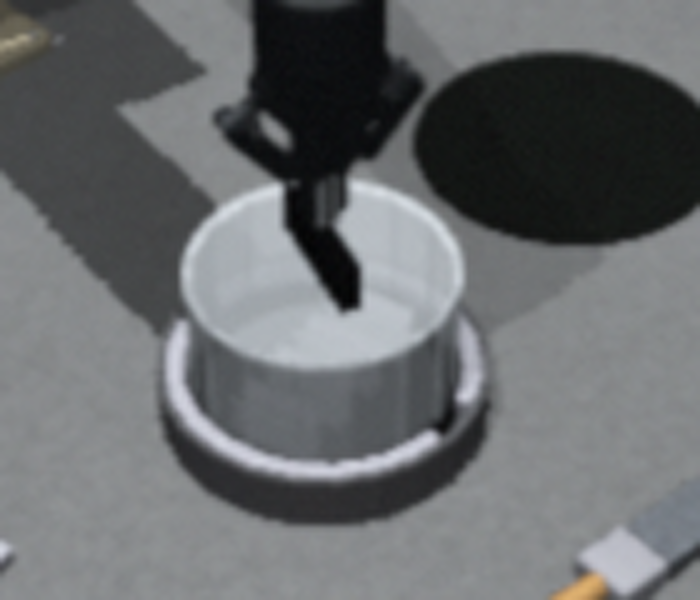

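Run:
```python
from h import *
f,K,T=cam('scene'); f0=np.load('scene0.npz')['f']
t,K2,T2=cam('top')
c=lambda f:cv2.resize(f[170:230,250:310,::-1],(400,400),interpolation=cv2.INTER_CUBIC)
cv2.imwrite('pics/s3.png',np.hstack([c(f0),c(f)]))
a=cv2.resize(t[170:265,225:320,::-1],(590,590),interpolation=cv2.INTER_CUBIC)
cv2.imwrite('pics/t3.png',a)
s=robot.state();print(s['joints'],s['tcp_pos'],s['gripper_width'])
```

```text
[-0.15307267  0.16640646 -0.32177534  1.08231987  0.00171189  0.18930856] [ 0.53424174 -0.01663774  0.14980214] -0.00016830856219525992
```

View pics/s3.png

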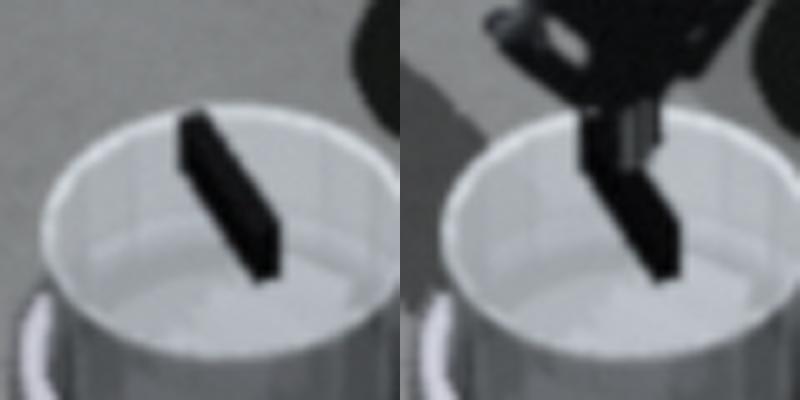

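Run:
```python
from h import *
d=np.load('scene0.npz');K,T=d['K'],d['T'];e=np.load('top0.npz');K2,T2=e['K'],e['T']
C=np.array([.5335,-.0163]);u=np.array([.942,-.335])
for s in(-1,1):
  for z in(.118,.152): 
    p=np.r_[C+s*.045*u,z];q=proj(K,T,p)[0];print(s,z,(q-[250,170])*6.667,(proj(K2,T2,p)[0]-[225,170])*6.21)
for z in(.125,.138,.15,.16): print(z,(proj(K,T,[.5342,-.0166,z])[0]-[250,170])*6.667+[400,0])
```

```text
-1 0.118 [186.17826865 164.26022652] [256.13534367 363.72121908]
-1 0.152 [184.83120285 108.45574443] [253.71719386 358.4190239 ]
1 0.118 [265.03189646 283.57947771] [330.58249304 155.90147266]
1 0.152 [265.05152734 227.25053387] [330.83045287 143.27792674]
0.125 [625.12380239 212.1889054 ]
0.138 [624.86241601 190.82171849]
0.15 [624.61799304 170.84121647]
0.16 [624.41195994 153.9989173 ]
```

View pics/t3.png

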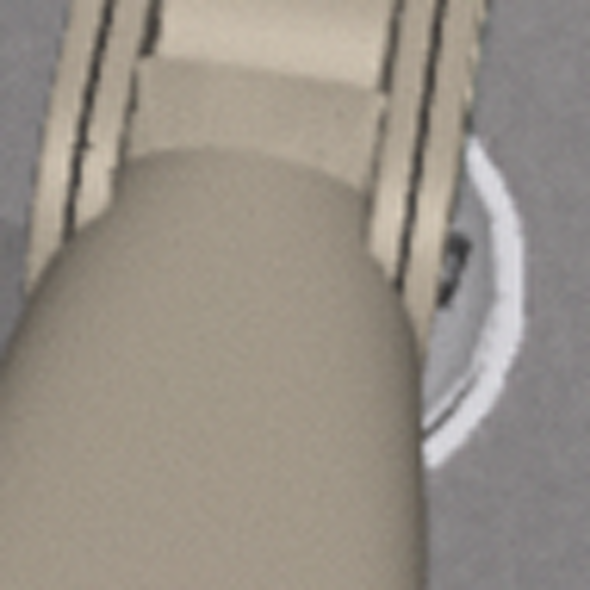

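Emit:
arm_command(motion="0 0 0 0 0 0 0;0 0 0 0 0 0 0;0 0 0 0 0 0 0;0 0 0 0 0 0 0;0 0 0 0 0 0.1 0")

```text
time_s: 3.5
tcp_pos: [0.5349, -0.0167, 0.1441]
tool_rot: [0.535, 3.094, 0.003]
wrist_force: [0.7, -0.4, -0.3]
gripper_width: 0.0855
grasp_force: 0.0
```

Emit:
arm_command(motion="0 0 0 0 0 0.05 0;0 0 0 0 0 0.1 0;0 0 0 0 0 0.1 0")

```text
time_s: 3.88
tcp_pos: [0.534, -0.0165, 0.1374]
tool_rot: [-0.535, -3.095, -0.003]
wrist_force: [0.4, 0.2, -0.1]
gripper_width: 0.0856
grasp_force: 0.0
```

Emit:
arm_command(motion="0 0 0 0 0 0 255;0 0 0 0 0 0 255;0 0 0 0 0 0 255;0 0 0 0 0 0 255;0 0 0 0 0 0 255")

```text
time_s: 4.5
tcp_pos: [0.5346, -0.016, 0.1382]
tool_rot: [0.534, 3.095, 0.005]
wrist_force: [0.1, 2.8, 2.3]
gripper_width: 0.014
grasp_force: 48.9
```

Run:
```python
from h import *
plan((.5335,-.0163,.137,70.4),start=(.5335,-.0163,.137,70.4))
f,K,T=cam('scene')
c=lambda f:cv2.resize(f[150:230,240:320,::-1],(600,600),interpolation=cv2.INTER_CUBIC)
cv2.imwrite('pics/s4.png',c(f))
```

```text
t 4.5 meas-cmd mm [1.1 0.3 1.2] deg [-0.18 -0.02 -0.01] F [0.1 2.8 2.3] M [ 0.47  0.02 -0.1 ] w 0.0140 g 48.9
(0.5335, -0.0163, 0.137, 70.4) -> 0.0 0.0 0.0 0.0 0.0 0.0 | rows>=0.0
```

View pics/s4.png

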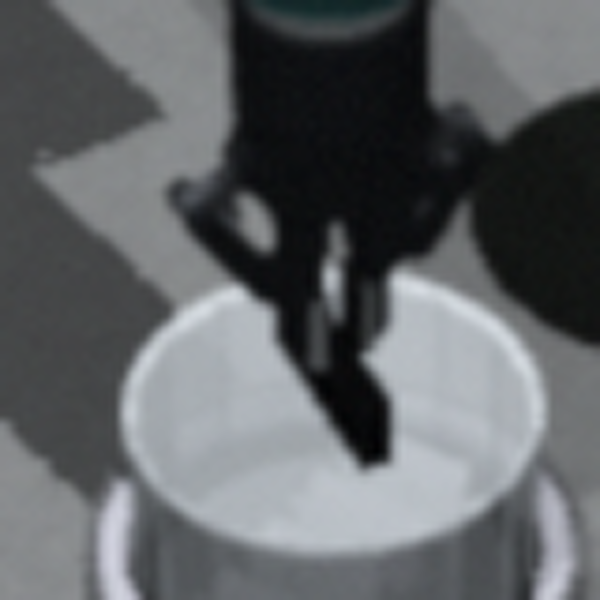

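Emit:
arm_command(motion="0 0 0 0 0 0 0;0 0 0 0 0 0 0;0 0 0 0 0 0 0;0 0 0 0 0 0.1 0;0 0 0 0 0 0.2 0")

```text
time_s: 5.18
tcp_pos: [0.5342, -0.0166, 0.1253]
tool_rot: [0.535, 3.096, 0.003]
wrist_force: [-0.5, 0.0, -0.4]
gripper_width: 0.0853
grasp_force: 0.0
```

Emit:
arm_command(motion="0 0 0 0 0 0 0;0 0 0 0 0 0 0")

```text
time_s: 5.42
tcp_pos: [0.5342, -0.0165, 0.1257]
tool_rot: [0.535, 3.096, 0.003]
wrist_force: [0.5, 0.0, 0.9]
gripper_width: 0.0855
grasp_force: 0.0
```

Emit:
arm_command(motion="0 0 0 0 0 0 255;0 0 0 0 0 0 255;0 0 0 0 0 0 255;0 0 0 0 0 0 255;0 0 0 0 0 0 255", grip_force=80)

```text
time_s: 6.05
tcp_pos: [0.5345, -0.0161, 0.1262]
tool_rot: [0.535, 3.095, 0.004]
wrist_force: [-1.0, 3.3, 2.8]
gripper_width: 0.0139
grasp_force: 80.3
```

Run:
```python
from h import *
plan((.5335,-.0163,.125,70.4),start=(.5335,-.0163,.125,70.4))
```

```text
t 6.0 meas-cmd mm [1.  0.2 1.2] deg [-0.16 -0.01  0.  ] F [-1.   3.3  2.8] M [ 0.37  0.12 -0.06] w 0.0139 g 80.3
(0.5335, -0.0163, 0.125, 70.4) -> 0.0 0.0 0.0 0.0 0.0 0.0 | rows>=0.0
```

Emit:
arm_command(motion="0 0 0 0 0 0.06 255;0 0 -1.6 0 0 0.06 255;0 0 -3.2 0 0 0.06 255;0 0 -4.8 0 0 0.06 255;0 0 -6 0 0 0.06 255")

```text
time_s: 6.68
tcp_pos: [0.5351, -0.0165, 0.1233]
tool_rot: [-0.287, 3.126, 0.002]
wrist_force: [-1.3, 2.3, 5.6]
gripper_width: 0.0138
grasp_force: 81.0
```

Emit:
arm_command(motion="0 0 0 0 0 0 255;0 0 -0.6 0 0 0 255;0 0 -0.6 0 0 0 255;0 0 -0.6 0 0 0 255")

```text
time_s: 7.18
tcp_pos: [0.5353, -0.0167, 0.1234]
tool_rot: [-0.364, 3.117, 0.002]
wrist_force: [-0.6, 0.7, 5.7]
gripper_width: 0.0135
grasp_force: 80.8
```

Run:
```python
from h import *
plan(start=(.5335,-.0163,.1214,70.4+33))
```

```text
t 7.2 meas-cmd mm [ 1.8 -0.4  2. ] deg [-0.04 -0.18  0.07] F [-0.6  0.7  5.7] M [ 0.23  0.26 -0.31] w 0.0135 g 80.8
```

Emit:
arm_command(motion="0 0 0 0 0 -0.06 255;0 0 0 0 0 -0.15 255;0 0 0 0 0 -0.3 255;0 0 0 0 0 -0.3 255;0 0 0 0 0 -0.3 255")

```text
time_s: 7.8
tcp_pos: [0.5338, -0.0165, 0.1397]
tool_rot: [0.367, -3.12, -0.003]
wrist_force: [1.0, 0.0, -2.0]
gripper_width: 0.014
grasp_force: 79.5
```

Run:
```python
from h import *
plan((.5335,-.0163,.26,103.4),(.51,.142,.26,103.4),(.463,.2985,.26,103.4),(.463,.2985,.11,103.4),(.463,.2985,.105,103.4),start=(.5335,-.0163,.1394,103.4))
```

```text
t 7.8 meas-cmd mm [ 0.3 -0.2  0.3] deg [-0.1  0.  -0. ] F [ 1.  0. -2.] M [ 0.16 -0.13  0.04] w 0.0140 g 79.5
(0.5335, -0.0163, 0.26, 103.4) -> 0.0 0.0 0.0 0.0 0.0 -2.01 | rows>=1.9
(0.51, 0.142, 0.26, 103.4) -> 0.0 0.0 0.0 -0.23 2.66 0.0 | rows>=2.6
(0.463, 0.2985, 0.26, 103.4) -> 0.0 0.0 0.0 0.16 2.72 0.0 | rows>=2.6
(0.463, 0.2985, 0.11, 103.4) -> 0.0 0.0 0.0 -0.0 -0.0 2.5 | rows>=2.4
(0.463, 0.2985, 0.105, 103.4) -> 0.0 0.0 0.0 -0.0 -0.0 0.08 | rows>=0.1
```

Emit:
arm_command(motion="0 0 0 0 0 -0.8 255;0 0 0 0 0 -1.6 255;0 0 0 0 0 -2.01 255;0 0 0 0 0 -2.01 255")

```text
time_s: 8.3
tcp_pos: [0.5356, -0.0172, 0.2627]
tool_rot: [-0.366, 3.115, -0.0]
wrist_force: [-0.1, -0.0, -3.1]
gripper_width: 0.0138
grasp_force: 79.6
```

Emit:
arm_command(motion="0 0 0 -0.06 0.7 0 255;0 0 0 -0.12 1.4 0 255;0 0 0 -0.18 2.1 0 255;0 0 0 -0.23 2.66 0 255;0 0 0 -0.23 2.66 0 255")

```text
time_s: 8.93
tcp_pos: [0.5086, 0.1432, 0.2583]
tool_rot: [0.371, -3.116, -0.002]
wrist_force: [0.1, -0.4, -3.6]
gripper_width: 0.0139
grasp_force: 79.6
```

Emit:
arm_command(motion="0 0 0 0.05 0.9 0 255;0 0 0 0.1 1.8 0 255;0 0 0 0.16 2.4 0 255;0 0 0 0.16 2.72 0 255;0 0 0 0.16 2.72 0 255")

```text
time_s: 9.55
tcp_pos: [0.4631, 0.2981, 0.26]
tool_rot: [0.368, -3.119, 0.0]
wrist_force: [1.2, 0.3, -3.1]
gripper_width: 0.0139
grasp_force: 79.7
```

Emit:
arm_command(motion="0 0 0 0 0 0.8 255;0 0 0 0 0 1.6 255;0 0 0 0 0 2.2 255;0 0 0 0 0 2.45 255;0 0 0 0 0 2.5 255")

```text
time_s: 10.18
tcp_pos: [0.4637, 0.2974, 0.1106]
tool_rot: [0.364, -3.12, -0.001]
wrist_force: [-0.1, -0.3, -2.7]
gripper_width: 0.0138
grasp_force: 79.6
```

Emit:
arm_command(motion="0 0 0 0 0 0.03 255;0 0 0 0 0 0.06 255;0 0 0 0 0 0.09 255;0 0 0 0 0 0.09 255")

```text
time_s: 10.68
tcp_pos: [0.4637, 0.2987, 0.1062]
tool_rot: [-0.366, 3.119, 0.003]
wrist_force: [-0.2, -0.1, -3.3]
gripper_width: 0.0139
grasp_force: 79.6
```

Run:
```python
from h import *
plan()
```

```text
t 10.7 meas-cmd mm [ 1. -0.  1.] deg [-0.09 -0.09 -0.  ] F [-0.2 -0.1 -3.3] M [-0.02  0.02 -0.  ] w 0.0139 g 79.6
```

Emit:
arm_command(motion="0 0 0 0 0 0.02 255;0 0 0 0 0 0.04 255;0 0 0 0 0 0.06 255;0 0 0 0 0 0.06 255")

```text
time_s: 11.18
tcp_pos: [0.4638, 0.2987, 0.1033]
tool_rot: [-0.366, 3.119, 0.003]
wrist_force: [-2.6, -0.2, 4.5]
gripper_width: 0.014
grasp_force: 80.7
```

Emit:
arm_command(motion="0 0 0 0 0 0 150;0 0 0 0 0 0 80;0 0 0 0 0 0 0;0 0 0 0 0 0 0;0 0 0 0 0 0 0")

```text
time_s: 11.8
tcp_pos: [0.4637, 0.2985, 0.1022]
tool_rot: [-0.366, 3.119, 0.002]
wrist_force: [-0.1, -0.2, -0.6]
gripper_width: 0.0856
grasp_force: 0.0
```

Emit:
arm_command(motion="0 0 0 0 0 -0.3 0;0 0 0 0 0 -1 0;0 0 0 0 0 -2 0;0 0 0 0 0 -2 0;0 0 0 0 0 -2 0")

```text
time_s: 12.42
tcp_pos: [0.4639, 0.2985, 0.2234]
tool_rot: [-0.366, 3.118, 0.003]
wrist_force: [-0.5, 0.3, -0.4]
gripper_width: 0.0854
grasp_force: 0.0
```

Emit:
arm_command(motion="0 0 0 -2.5 0 0 0;0 0 0 -2.5 0 0 0;0 0 0 -2.5 0 0 0;0 0 0 -2.5 0 0 0;0 0 0 -2.5 0 0 0")

```text
time_s: 13.05
tcp_pos: [0.6078, 0.3325, 0.221]
tool_rot: [0.366, -3.117, -0.001]
wrist_force: [-0.1, 0.3, -0.2]
gripper_width: 0.0854
grasp_force: 0.0
```

Run:
```python
from h import *
print(robot.state()['tcp_pos'])
f,K,T=cam('top'); cv2.imwrite('pics/t5.png',cv2.resize(f[:,:,::-1],(800,600),interpolation=cv2.INTER_CUBIC)); np.savez('top1.npz',f=f,K=K,T=T)
f,K,T=cam('scene');np.savez('scene1.npz',f=f,K=K,T=T)
```

```text
[0.60776646 0.33251694 0.22098321]
```

View pics/t5.png

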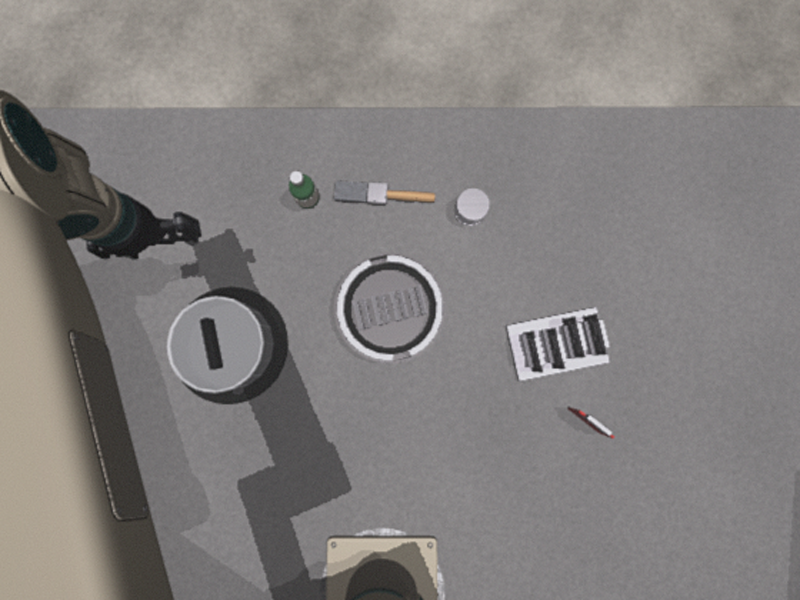

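Run:
```python
from h import *
d=np.load('top1.npz');f,K,T=d['f'],d['K'],d['T'];g=cv2.cvtColor(f,cv2.COLOR_RGB2GRAY)
# dark ring: between flange inner edge (white, r .0885,z .038)
G=cv2.GaussianBlur(g,(0,0),.6).astype(np.float32)
def prof(C,a,r,z):
    P=np.c_[C[0]+r*np.cos(a),C[1]+r*np.sin(a),np.full(len(r),z)];uv=proj(K,T,P).astype(np.float32)
    return cv2.remap(G,uv[None,:,0],uv[None,:,1],cv2.INTER_LINEAR)[0],P
def fit(p):
    for _ in range(3):
        s=np.linalg.lstsq(np.c_[2*p,np.ones(len(p))],(p**2).sum(1),rcond=None)[0];rr=np.sqrt(s[2]+s[:2]@s[:2])
        e=abs(np.hypot(*(p-s[:2]).T)-rr);p=p[e<2.5*np.median(e)+1e-6]
    return s[:2],rr,len(p)
C=np.array([.535,-.0155])
for nm,r,z,sg in(('flange inner',np.arange(.080,.0945,.0004),.038,1),('gasket inner',np.arange(.066,.082,.0004),.027,-1)):
    pts=[]
    for a in np.radians(np.arange(0,360,3)):
        if nm[0]=='f' and min(abs((np.degrees(a)-13)%180),180-abs((np.degrees(a)-13)%180))<16: continue
        v,P=prof(C,a,r,z);i=np.argmax(sg*np.gradient(v));pts.append(P[i,:2])
    C1=fit(np.array(pts));print(nm,C1)
    if nm[0]=='f': Cf=C1[0]
# gap angles
A=np.arange(-20,50,1.)
for off in(0,180):
    v=np.array([prof(Cf,np.radians(a+off),np.arange(.092,.097,.001),.038)[0].mean() for a in A])
    print(off,[int(x) for x in v[::2]]); t=(v.min()+v.max())/2; b=A[v<t]; print('gap',b.min(),b.max(),(b.min()+b.max())/2)
a=cv2.resize(f[178:253,237:312,::-1],(600,600),interpolation=cv2.INTER_CUBIC);cv2.imwrite('pics/p6.png',a)
```

```text
flange inner (array([ 0.53354507, -0.01598743]), np.float64(0.08822412225166297), 71)
gasket inner (array([ 0.53287754, -0.01590565]), np.float64(0.07515813589993237), 82)
0 [211, 209, 208, 209, 210, 211, 212, 212, 212, 212, 211, 192, 135, 100, 100, 105, 105, 104, 108, 109, 110, 130, 180, 210, 213, 213, 213, 211, 210, 211, 210, 210, 212, 211, 211]
gap 4.0 23.0 13.5
180 [212, 212, 211, 210, 209, 209, 209, 211, 211, 213, 212, 202, 168, 144, 140, 140, 142, 141, 137, 132, 127, 136, 178, 207, 212, 212, 212, 211, 211, 211, 211, 211, 212, 212, 211]
gap 4.0 23.0 13.5
```

View pics/p6.png

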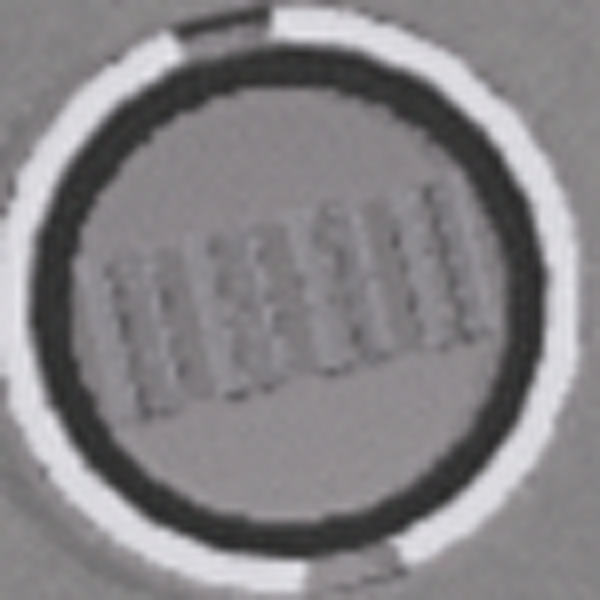

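```bash
cat >> h.py <<'E'
def fr(o,deg,x,y):
    a=np.radians(deg); return o[0]+np.cos(a)*x-np.sin(a)*y, o[1]+np.sin(a)*x+np.cos(a)*y
RB=[fr((.4645,-.3424),11.57,x,y) for x,y in((-.0027,.0595),(-.0055,.019),(.0071,-.021),(.0041,-.061))]
PS=[fr((.5335,-.016),13.5,0,y) for y in(.054,.018,-.018,-.054)]
E
python3 - <<'E'
from h import *
print(np.round(RB,4),np.round(PS,4))
b=RB[0];p=PS[0];m=[(b[0]+p[0])/2,(b[1]+p[1])/2]
plan((.56,.06,.2,103.4),(.51,-.12,.2,102.5),(*b,.2,101.6),(*b,.078,101.6),(*b,.19,101.6),(*m,.19,102.5),(*p,.19,103.5),(*p,.085,103.5),start='meas')
E
```

```text
[[ 0.4499 -0.2847]
 [ 0.4553 -0.3249]
 [ 0.4757 -0.3615]
 [ 0.4808 -0.4013]] [[ 0.5209  0.0365]
 [ 0.5293  0.0015]
 [ 0.5377 -0.0335]
 [ 0.5461 -0.0685]]
t 13.2 meas-cmd mm [0. 0. 0.] deg [-0. -0. -0.] F [ 0.1 -0.3 -0.1] M [-0.05  0.03 -0.04] w 0.0855 g 0.0
(0.56, 0.06, 0.2, 103.4) -> 0.01 -0.01 0.0 1.83 -4.24 0.36 | rows>=4.4
(0.51, -0.12, 0.2, 102.5) -> 0.0 0.0 0.18 1.51 -2.72 0.0 | rows>=3.0
(np.float64(0.4499212460637473), np.float64(-0.2846505417024004), 0.2, 101.6) -> 0.0 0.0 0.18 1.57 -2.46 0.0 | rows>=2.8
(np.float64(0.4499212460637473), np.float64(-0.2846505417024004), 0.078, 101.6) -> 0.0 0.0 0.0 -0.0 -0.0 2.04 | rows>=2.0
(np.float64(0.4499212460637473), np.float64(-0.2846505417024004), 0.19, 101.6) -> 0.0 0.0 0.0 -0.0 -0.0 -1.87 | rows>=1.8
(np.float64(0.4854075982077642), np.float64(-0.12407128300046293), 0.19, 102.5) -> 0.0 0.0 -0.18 -1.12 2.5 0.0 | rows>=2.6
(np.float64(0.5208939503517811), np.float64(0.036507975701474536), 0.19, 103.5) -> 0.0 0.0 -0.2 -1.16 2.48 0.0 | rows>=2.6
(np.float64(0.5208939503517811), np.float64(0.036507975701474536), 0.085, 103.5) -> 0.0 0.0 0.0 0.0 0.0 1.75 | rows>=1.7
```

Emit:
arm_command(motion="0.01 -0.01 0 1.83 -4.24 0.36 0;0.01 -0.01 0 1.83 -4.24 0.36 0;0.01 -0.01 0 1.83 -4.24 0.36 100;0.01 -0.01 0 1.83 -4.24 0.36 180;0.01 -0.01 0 1.83 -4.24 0.36 180")

```text
time_s: 13.78
tcp_pos: [0.5592, 0.0578, 0.2005]
tool_rot: [-0.363, 3.119, 0.001]
wrist_force: [0.9, 0.0, 0.0]
gripper_width: 0.0325
grasp_force: 0.0
```

Emit:
arm_command(motion="0 0 0.18 1.51 -2.72 0 180;0 0 0.18 1.51 -2.72 0 180;0 0 0.18 1.51 -2.72 0 180;0 0 0.18 1.51 -2.72 0 180")

```text
time_s: 14.28
tcp_pos: [0.5094, -0.1225, 0.2006]
tool_rot: [-0.332, 3.122, -0.0]
wrist_force: [0.2, 0.1, 0.6]
gripper_width: 0.025
grasp_force: 0.0
```

Emit:
arm_command(motion="0 0 0.18 1.57 -2.46 0 180;0 0 0.18 1.57 -2.46 0 180;0 0 0.18 1.57 -2.46 0 180;0 0 0.18 1.57 -2.46 0 180;0 0 0.18 1.57 -2.46 0 180")

```text
time_s: 14.9
tcp_pos: [0.4513, -0.2825, 0.1999]
tool_rot: [-0.318, 3.123, 0.003]
wrist_force: [0.3, 0.5, -0.2]
gripper_width: 0.0252
grasp_force: 0.0
```

Run:
```python
from h import *
plan((*RB[0],.078,101.6),start=(*RB[0],.2,101.6))
f,K,T=cam('scene');p=proj(K,T,[[*RB[0],.2],[*RB[0],.175],[*RB[0],.098],[*RB[0],.08]]);print(p)
x,y=int(p[:,0].mean()),int(p[:,1].mean());a=f[y-50:y+50,x-50:x+50,::-1];cv2.imwrite('pics/s7.png',cv2.resize(a,(600,600),interpolation=cv2.INTER_CUBIC));print((p-[x-50,y-50])*6)
```

```text
t 14.9 meas-cmd mm [ 1.3  2.1 -0.1] deg [-0.09 -0.13 -0.04] F [ 0.3  0.5 -0.2] M [ 0.06 -0.02  0.05] w 0.0252 g 0.0
(np.float64(0.4499212460637473), np.float64(-0.2846505417024004), 0.078, 101.6) -> 0.0 0.0 0.0 0.0 0.0 2.03 | rows>=1.9
[[190.5602065  211.81629399]
 [191.96752854 218.43969325]
 [196.06129816 237.70654891]
 [196.96925209 241.97972961]]
[[285.36123898 208.89776395]
 [293.80517123 248.63815949]
 [318.36778894 364.23929347]
 [323.81551251 389.87837764]]
```

View pics/s7.png

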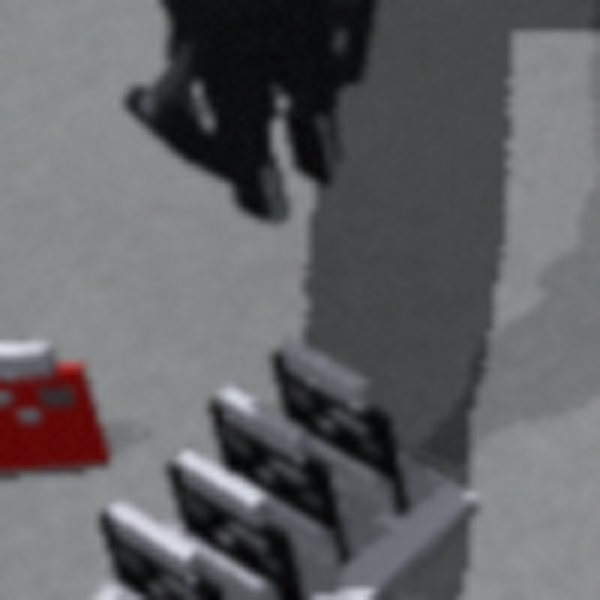

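Emit:
arm_command(motion="0 0 0 0 0 0.7 180;0 0 0 0 0 1.4 180;0 0 0 0 0 1.9 180;0 0 0 0 0 2.17 180;0 0 0 0 0 2.17 180")

```text
time_s: 15.58
tcp_pos: [0.4511, -0.2823, 0.0688]
tool_rot: [-0.32, 3.125, 0.004]
wrist_force: [-0.0, 0.1, -0.0]
gripper_width: 0.0251
grasp_force: 0.0
```

Emit:
arm_command(motion="0 0 0 0 0 0 255;0 0 0 0 0 0 255;0 0 0 0 0 0 255;0 0 0 0 0 0 255", grip_force=40)

```text
time_s: 16.08
tcp_pos: [0.4524, -0.2837, 0.071]
tool_rot: [-0.317, 3.121, 0.002]
wrist_force: [0.3, 4.7, 6.1]
gripper_width: 0.0068
grasp_force: 40.8
```

Run:
```python
from h import *
plan(start=(*RB[0],.07,101.6))
```

```text
t 16.1 meas-cmd mm [2.5 1.  1. ] deg [-0.05 -0.26 -0.01] F [0.3 4.7 6.1] M [ 1.15  0.02 -0.07] w 0.0068 g 40.8
```

Emit:
arm_command(motion="0 0 0 0 0 -0.3 255;0 0 0 0 0 -1 255;0 0 0 0 0 -2 255;0 0 0 0 0 -2 255")

```text
time_s: 16.58
tcp_pos: [0.4549, -0.2879, 0.1959]
tool_rot: [-0.316, 3.115, -0.015]
wrist_force: [0.2, 0.3, -0.4]
gripper_width: 0.0071
grasp_force: 39.6
```

Run:
```python
from h import *
p=PS[0];plan((.4854,-.124,.19,102.5),(*p,.19,103.5),(*p,.077,103.5),(*p,.069,103.5),start='meas')
f,K,T=cam('scene')
e=proj(K,T,[.4524,-.2837,.15])[0].astype(int);a=f[e[1]-50:e[1]+50,e[0]-50:e[0]+50,::-1];cv2.imwrite('pics/s8.png',cv2.resize(a,(500,500),interpolation=cv2.INTER_CUBIC))
```

```text
t 16.6 meas-cmd mm [0. 0. 0.] deg [0. 0. 0.] F [ 0.2  0.3 -0.4] M [-0.03 -0.01  0.01] w 0.0071 g 39.6
(0.4854, -0.124, 0.19, 102.5) -> -0.12 0.1 -0.19 -1.05 2.58 0.08 | rows>=2.7
(np.float64(0.5208939503517811), np.float64(0.036507975701474536), 0.19, 103.5) -> -0.0 0.0 -0.2 -1.15 2.48 -0.0 | rows>=2.6
(np.float64(0.5208939503517811), np.float64(0.036507975701474536), 0.077, 103.5) -> -0.0 0.0 0.0 -0.0 -0.0 1.88 | rows>=1.8
(np.float64(0.5208939503517811), np.float64(0.036507975701474536), 0.069, 103.5) -> -0.0 0.0 0.0 -0.0 -0.0 0.14 | rows>=0.1
```

View pics/s8.png

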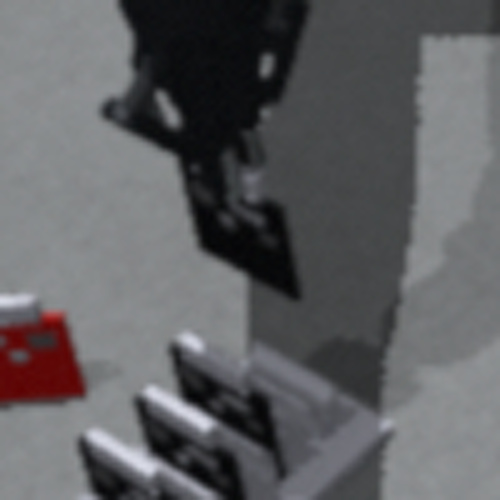

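Emit:
arm_command(motion="0 0 0 0 0 0 255;0 0 0 0 0 0 255")

```text
time_s: 16.88
tcp_pos: [0.45, -0.2833, 0.1877]
tool_rot: [0.317, -3.125, -0.005]
wrist_force: [-0.2, 0.5, -0.9]
gripper_width: 0.007
grasp_force: 39.6
```

Run:
```python
from h import *
p=PS[0];plan((.4854,-.124,.19,102.5),(*p,.19,103.5),start='meas')
print(robot.state()['tcp_pos'],robot.state()['tool_rot'])
```

```text
t 16.9 meas-cmd mm [0. 0. 0.] deg [-0. -0. -0.] F [-0.2  0.5 -0.9] M [ 0.01 -0.01  0.02] w 0.0070 g 39.6
(0.4854, -0.124, 0.19, 102.5) -> 0.04 -0.01 -0.18 -1.11 2.48 -0.03 | rows>=2.6
(np.float64(0.5208939503517811), np.float64(0.036507975701474536), 0.19, 103.5) -> -0.0 0.0 -0.2 -1.16 2.49 -0.0 | rows>=2.6
[ 0.450025   -0.28332648  0.18770058] [ 0.31687052 -3.12460501 -0.00472587]
```

Deltas agree with the original plan; carry it over.

Emit:
arm_command(motion="0 0 -0.06 -0.4 0.9 0 255;0 0 -0.12 -0.8 1.8 0 255;0 0 -0.18 -1.11 2.48 0 255;0 0 -0.18 -1.11 2.48 0 255")

```text
time_s: 17.38
tcp_pos: [0.4857, -0.1221, 0.1883]
tool_rot: [0.349, -3.121, -0.004]
wrist_force: [-0.1, 0.1, -1.3]
gripper_width: 0.0068
grasp_force: 39.7
```

Emit:
arm_command(motion="0 0 -0.07 -0.4 0.9 0 255;0 0 -0.15 -0.8 1.8 0 255;0 0 -0.2 -1.16 2.49 0 255;0 0 -0.2 -1.16 2.49 0 255;0 0 -0.2 -1.16 2.49 0 255")

```text
time_s: 18.0
tcp_pos: [0.5217, 0.0351, 0.1892]
tool_rot: [0.368, -3.12, -0.0]
wrist_force: [0.1, -0.4, -0.1]
gripper_width: 0.0067
grasp_force: 39.7
```

Emit:
arm_command(motion="0 0 0 0 0 0 255;0 0 0 0 0 0 255")

```text
time_s: 18.25
tcp_pos: [0.522, 0.0348, 0.19]
tool_rot: [-0.366, 3.119, 0.001]
wrist_force: [0.3, 0.5, 0.2]
gripper_width: 0.0069
grasp_force: 39.7
```

Run:
```python
from h import *
p=PS[0];plan((*p,.077,103.5),(*p,.069,103.5),start='meas')
print(robot.state()['tcp_pos'])
```

```text
t 18.2 meas-cmd mm [0. 0. 0.] deg [0. 0. 0.] F [0.3 0.5 0.2] M [ 0.01 -0.02  0.01] w 0.0069 g 39.7
(np.float64(0.5208939503517811), np.float64(0.036507975701474536), 0.077, 103.5) -> 0.0 0.02 -0.02 0.01 0.03 1.88 | rows>=1.8
(np.float64(0.5208939503517811), np.float64(0.036507975701474536), 0.069, 103.5) -> 0.0 -0.0 -0.0 0.0 0.0 0.14 | rows>=0.1
[0.52203286 0.0347962  0.18996392]
```

Emit:
arm_command(motion="0 0 0 0.01 0.03 0.6 255;0 0 0 0.01 0.03 1.2 255;0 0 0 0.01 0.03 1.6 255;0 0 0 0.01 0.03 1.8 255;0 0 0 0.01 0.03 1.85 255")

```text
time_s: 18.88
tcp_pos: [0.5212, 0.0374, 0.0787]
tool_rot: [-0.368, 3.119, 0.001]
wrist_force: [0.1, -0.1, -1.0]
gripper_width: 0.0067
grasp_force: 39.7
```

Emit:
arm_command(motion="0 0 0 0 0 0.04 255;0 0 0 0 0 0.08 255;0 0 0 0 0 0.12 255;0 0 0 0 0 0.15 255;0 0 0 0 0 0.15 255")

```text
time_s: 19.5
tcp_pos: [0.5213, 0.0378, 0.07]
tool_rot: [-0.369, 3.118, 0.001]
wrist_force: [0.1, 0.6, -0.9]
gripper_width: 0.0071
grasp_force: 39.7
```

Run:
```python
from h import *
p=PS[0];plan((*p,.069,103.5),start='meas');print(robot.state()['tcp_pos'])
```

```text
t 19.5 meas-cmd mm [0. 0. 0.] deg [0. 0. 0.] F [ 0.1  0.6 -0.9] M [ 0.02  0.02 -0.04] w 0.0071 g 39.7
(np.float64(0.5208939503517811), np.float64(0.036507975701474536), 0.069, 103.5) -> 0.01 0.02 -0.0 0.01 -0.02 0.02 | rows>=0.0
[0.5212955  0.03777022 0.06999095]
```

Emit:
arm_command(motion="0 0 0 0 -0.01 0.015 255;0 0 0 0 -0.02 0.03 255;0 0 0 0 -0.02 0.03 200;0 0 0 0 -0.02 0.03 200;0 0 0 0 -0.02 0.03 200")

```text
time_s: 20.12
tcp_pos: [0.5217, 0.0366, 0.0682]
tool_rot: [-0.369, 3.118, 0.001]
wrist_force: [0.2, 0.4, -0.3]
gripper_width: 0.0186
grasp_force: 0.0
```

Emit:
arm_command(motion="0 0 0 0 0 -0.5 200;0 0 0 0 0 -1.2 190;0 0 0 0 0 -2 180;0 0 0 0 0 -2 180;0 0 0 0 0 -2 180")

```text
time_s: 20.75
tcp_pos: [0.5213, 0.0365, 0.188]
tool_rot: [-0.369, 3.118, 0.001]
wrist_force: [-0.1, 0.5, -0.4]
gripper_width: 0.0251
grasp_force: 0.0
```

Run:
```python
from h import *
p=RB[1];plan((.4881,-.15,.19,102.5),(*p,.19,101.6),(*p,.07,101.6),start='meas');print(robot.state()['tcp_pos'])
```

```text
t 20.8 meas-cmd mm [0. 0. 0.] deg [0. 0. 0.] F [-0.1  0.5 -0.4] M [0.03 0.03 0.04] w 0.0251 g 0.0
(0.4881, -0.15, 0.19, 102.5) -> 0.01 0.02 0.2 1.26 -2.89 -0.04 | rows>=3.0
(np.float64(0.4553010230080254), np.float64(-0.32488917985070026), 0.19, 101.6) -> -0.0 -0.0 0.18 1.17 -2.73 0.0 | rows>=2.9
(np.float64(0.4553010230080254), np.float64(-0.32488917985070026), 0.07, 101.6) -> -0.0 -0.0 -0.0 -0.0 -0.0 2.0 | rows>=1.9
[0.52126423 0.03648838 0.18801758]
```

Emit:
arm_command(motion="0 0 0.06 0.42 -0.96 0 180;0 0 0.12 0.84 -1.92 0 180;0 0 0.2 1.26 -2.89 0 180;0 0 0.2 1.26 -2.89 0 180")

```text
time_s: 21.25
tcp_pos: [0.4866, -0.1529, 0.1861]
tool_rot: [0.332, -3.123, -0.003]
wrist_force: [0.1, 1.2, -1.3]
gripper_width: 0.025
grasp_force: 0.0
```

Emit:
arm_command(motion="0 0 0.06 0.4 -0.9 0 180;0 0 0.12 0.8 -1.8 0 180;0 0 0.18 1.17 -2.73 0 180;0 0 0.18 1.17 -2.73 0 180;0 0 0.18 1.17 -2.73 0 180")

```text
time_s: 21.88
tcp_pos: [0.4548, -0.3232, 0.1863]
tool_rot: [0.318, -3.125, -0.006]
wrist_force: [-0.1, -0.3, 0.8]
gripper_width: 0.0249
grasp_force: 0.0
```

Emit:
arm_command(motion="0 0 0 0 0 0 180;0 0 0 0 0 0.6 180;0 0 0 0 0 1.4 180;0 0 0 0 0 2 180;0 0 0 0 0 2 180")

```text
time_s: 22.5
tcp_pos: [0.4533, -0.3209, 0.0648]
tool_rot: [0.32, -3.122, -0.011]
wrist_force: [-0.3, 0.3, 0.8]
gripper_width: 0.0248
grasp_force: 0.0
```

Emit:
arm_command(motion="0 0 0 0 0 0 255;0 0 0 0 0 0 255;0 0 0 0 0 0 255;0 0 0 0 0 0 255")

```text
time_s: 23.0
tcp_pos: [0.4563, -0.324, 0.0692]
tool_rot: [-0.318, 3.121, 0.003]
wrist_force: [0.1, 6.2, 3.1]
gripper_width: 0.0069
grasp_force: 40.4
```

Emit:
arm_command(motion="0 0 0 0 0 -0.3 255;0 0 0 0 0 -0.9 255;0 0 0 0 0 -1.6 255;0 0 0 0 0 -2 255;0 0 0 0 0 -2 255")

```text
time_s: 23.62
tcp_pos: [0.4576, -0.3279, 0.1923]
tool_rot: [-0.316, 3.118, -0.012]
wrist_force: [0.5, 0.3, -0.3]
gripper_width: 0.0066
grasp_force: 39.1
```

Run:
```python
from h import *
p=PS[1];plan((.4923,-.16,.19,102.5),(*p,.19,103.5),(*p,.077,103.5),start='meas');print(robot.state()['tcp_pos'])
```

```text
t 23.6 meas-cmd mm [0. 0. 0.] deg [-0.  0.  0.] F [ 0.5  0.3 -0.3] M [-0.01 -0.01  0.05] w 0.0066 g 39.1
(0.4923, -0.16, 0.19, 102.5) -> -0.09 0.07 -0.19 -1.13 2.63 0.02 | rows>=2.7
(np.float64(0.5292979834505936), np.float64(0.001502658567158175), 0.19, 103.5) -> -0.0 0.0 -0.2 -1.18 2.49 0.0 | rows>=2.6
(np.float64(0.5292979834505936), np.float64(0.001502658567158175), 0.077, 103.5) -> -0.0 0.0 0.0 -0.0 0.0 1.89 | rows>=1.8
[ 0.45757868 -0.32792115  0.19233256]
```

Emit:
arm_command(motion="0 0 -0.06 -0.4 0.86 0 255;0 0 -0.12 -0.8 1.72 0 255;0 0 -0.18 -1.16 2.57 0 255;0 0 -0.18 -1.16 2.57 0 255")

```text
time_s: 24.12
tcp_pos: [0.4921, -0.1568, 0.1871]
tool_rot: [-0.35, 3.122, 0.002]
wrist_force: [0.3, -1.2, -1.6]
gripper_width: 0.0073
grasp_force: 39.3
```

Emit:
arm_command(motion="0 0 -0.07 -0.4 0.85 0 255;0 0 -0.15 -0.8 1.7 0 255;0 0 -0.2 -1.18 2.49 0 255;0 0 -0.2 -1.18 2.49 0 255;0 0 -0.2 -1.18 2.49 0 255")

```text
time_s: 24.75
tcp_pos: [0.5292, 0.0003, 0.1877]
tool_rot: [-0.368, 3.119, -0.0]
wrist_force: [-0.0, -0.2, -1.0]
gripper_width: 0.007
grasp_force: 39.5
```

Emit:
arm_command(motion="0 0 0 0 0 0 255;0 0 0 0 0 0 255")

```text
time_s: 25.0
tcp_pos: [0.5292, -0.0, 0.1882]
tool_rot: [-0.365, 3.119, 0.001]
wrist_force: [-0.1, 0.2, -0.4]
gripper_width: 0.0067
grasp_force: 39.5
```

Run:
```python
from h import *
p=PS[1];plan((*p,.079,103.5),start='meas');print(robot.state()['tcp_pos'])
```

```text
t 25.0 meas-cmd mm [0. 0. 0.] deg [-0. -0.  0.] F [-0.1  0.2 -0.4] M [-0.01  0.01  0.07] w 0.0067 g 39.5
(np.float64(0.5292979834505936), np.float64(0.001502658567158175), 0.079, 103.5) -> 0.0 0.02 -0.03 -0.0 0.02 1.82 | rows>=1.7
[ 5.29213789e-01 -3.98935197e-06  1.88161545e-01]
```

Emit:
arm_command(motion="0 0 0 0 0.02 0.6 255;0 0 0 0 0.02 1.2 255;0 0 0 0 0.02 1.6 255;0 0 0 0 0.02 1.8 255;0 0 0 0 0.02 1.85 255")

```text
time_s: 25.62
tcp_pos: [0.529, 0.0022, 0.0769]
tool_rot: [-0.368, 3.119, 0.001]
wrist_force: [0.1, 0.5, -0.2]
gripper_width: 0.0072
grasp_force: 39.5
```

Emit:
arm_command(motion="0 0 0 0 0 0.04 255;0 0 0 0 0 0.08 255;0 0 0 0 0 0.12 255;0 0 0 0 0 0.18 255;0 0 0 0 0 0.18 255")

```text
time_s: 26.25
tcp_pos: [0.5298, 0.0028, 0.067]
tool_rot: [-0.369, 3.117, 0.001]
wrist_force: [-0.3, 0.9, 2.8]
gripper_width: 0.0072
grasp_force: 40.0
```

Emit:
arm_command(motion="0 0 0 0 0 0 200;0 0 0 0 0 0 200;0 0 0 0 0 0 200")

```text
time_s: 26.62
tcp_pos: [0.5291, 0.0026, 0.0663]
tool_rot: [-0.369, 3.118, 0.001]
wrist_force: [-0.4, -0.0, -0.3]
gripper_width: 0.0187
grasp_force: 0.0
```

Emit:
arm_command(motion="0 0 0 0 0 -0.5 200;0 0 0 0 0 -1.2 190;0 0 0 0 0 -2 180;0 0 0 0 0 -2 180;0 0 0 0 0 -2 180")

```text
time_s: 27.25
tcp_pos: [0.5288, 0.0025, 0.1862]
tool_rot: [-0.369, 3.118, 0.001]
wrist_force: [-0.2, 0.3, 0.1]
gripper_width: 0.025
grasp_force: 0.0
```

Run:
```python
from h import *
p=RB[2];plan((.5025,-.18,.19,102.5),(*p,.19,101.6),(*p,.07,101.6),start='meas');print(robot.state()['tcp_pos'])
p=PS[2];plan((.5067,-.1975,.19,102.5),(*p,.19,103.5),start=(*RB[2],.19,101.6))
f,K,T=cam('top')
g=cv2.resize(f[170:275,225:437,::-1],(800,396),interpolation=cv2.INTER_CUBIC);cv2.imwrite('pics/t9.png',g)
```

```text
t 27.2 meas-cmd mm [0. 0. 0.] deg [-0. -0.  0.] F [-0.2  0.3  0.1] M [0.01 0.02 0.04] w 0.0250 g 0.0
(0.5025, -0.18, 0.19, 102.5) -> 0.01 0.02 0.2 1.14 -2.86 -0.07 | rows>=3.0
(np.float64(0.47566759560953586), np.float64(-0.36154927696551165), 0.19, 101.6) -> -0.0 -0.0 0.18 1.09 -2.85 0.0 | rows>=2.9
(np.float64(0.47566759560953586), np.float64(-0.36154927696551165), 0.07, 101.6) -> -0.0 -0.0 -0.0 -0.0 -0.0 2.0 | rows>=1.9
[0.52880608 0.00249123 0.18618173]
t 27.2 meas-cmd mm [ 53.1 364.   -3.8] deg [-0.04 -0.1  -1.89] F [-0.2  0.3  0.1] M [0.01 0.02 0.04] w 0.0250 g 0.0
(0.5067, -0.1975, 0.19, 102.5) -> 0.0 0.0 -0.18 -1.06 2.57 0.0 | rows>=2.7
(np.float64(0.5377020165494063), np.float64(-0.03350265856715817), 0.19, 103.5) -> 0.0 0.0 -0.2 -1.09 2.56 0.0 | rows>=2.7
```

View pics/t9.png

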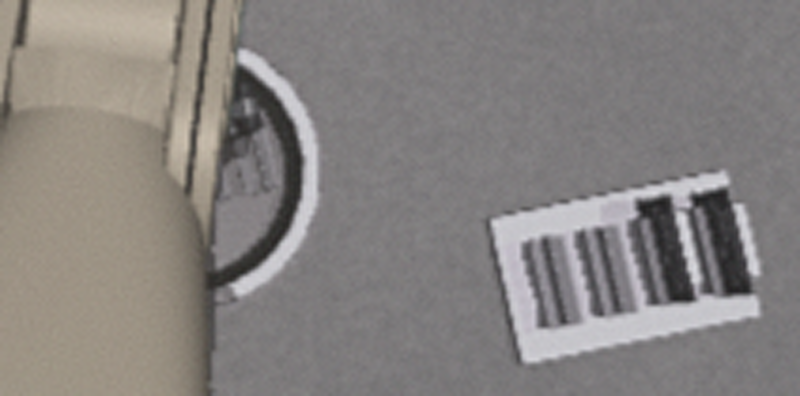

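Emit:
arm_command(motion="0 0 0.06 0.38 -0.95 -0.07 180;0 0 0.12 0.76 -1.9 -0.07 180;0 0 0.2 1.14 -2.86 -0.07 180;0 0 0.2 1.14 -2.86 -0.07 180")

```text
time_s: 27.8
tcp_pos: [0.5011, -0.1836, 0.1886]
tool_rot: [0.332, -3.123, -0.003]
wrist_force: [-0.1, 1.0, -0.1]
gripper_width: 0.0255
grasp_force: 0.0
```

Emit:
arm_command(motion="0 0 0.06 0.36 -0.95 0 180;0 0 0.12 0.72 -1.9 0 180;0 0 0.18 1.09 -2.85 0 180;0 0 0.18 1.09 -2.85 0 180;0 0 0.18 1.09 -2.85 0 180")

```text
time_s: 28.42
tcp_pos: [0.4752, -0.3597, 0.1886]
tool_rot: [0.318, -3.125, -0.006]
wrist_force: [0.1, -1.0, 0.1]
gripper_width: 0.0249
grasp_force: 0.0
```

Emit:
arm_command(motion="0 0 0 0 0 0 180;0 0 0 0 0 0.6 180;0 0 0 0 0 1.4 180;0 0 0 0 0 2 180;0 0 0 0 0 2 180")

```text
time_s: 29.05
tcp_pos: [0.4737, -0.3574, 0.067]
tool_rot: [0.32, -3.122, -0.011]
wrist_force: [-0.1, 0.9, 0.2]
gripper_width: 0.0247
grasp_force: 0.0
```

Emit:
arm_command(motion="0 0 0 0 0 0 255;0 0 0 0 0 0 255;0 0 0 0 0 0 255;0 0 0 0 0 0 255")

```text
time_s: 29.55
tcp_pos: [0.4768, -0.3607, 0.0717]
tool_rot: [-0.318, 3.121, 0.003]
wrist_force: [0.6, 6.0, 4.6]
gripper_width: 0.0069
grasp_force: 41.2
```

Emit:
arm_command(motion="0 0 0 0 0 -0.3 255;0 0 0 0 0 -0.9 255;0 0 0 0 0 -1.6 255;0 0 0 0 0 -2 255;0 0 0 0 0 -2 255")

```text
time_s: 30.18
tcp_pos: [0.4778, -0.3645, 0.1947]
tool_rot: [-0.316, 3.119, -0.012]
wrist_force: [-0.6, -0.5, -1.1]
gripper_width: 0.0071
grasp_force: 39.9
```

Emit:
arm_command(motion="0 0 -0.06 -0.35 0.86 0 255;0 0 -0.12 -0.7 1.72 0 255;0 0 -0.18 -1.06 2.57 0 255;0 0 -0.18 -1.06 2.57 0 255")

```text
time_s: 30.68
tcp_pos: [0.5065, -0.1945, 0.1894]
tool_rot: [-0.349, 3.122, 0.002]
wrist_force: [-0.1, -0.2, -1.3]
gripper_width: 0.0068
grasp_force: 40.0
```

Emit:
arm_command(motion="0 0 -0.07 -0.36 0.85 0 255;0 0 -0.15 -0.72 1.7 0 255;0 0 -0.2 -1.09 2.56 0 255;0 0 -0.2 -1.09 2.56 0 255;0 0 -0.2 -1.09 2.56 0 255")

```text
time_s: 31.3
tcp_pos: [0.5376, -0.0345, 0.1901]
tool_rot: [-0.368, 3.119, -0.001]
wrist_force: [-0.7, -0.5, -0.9]
gripper_width: 0.0069
grasp_force: 40.0
```

Emit:
arm_command(motion="0 0 0 0 0 0 255;0 0 0 0 0 0 255")

```text
time_s: 31.55
tcp_pos: [0.5376, -0.0349, 0.1905]
tool_rot: [-0.365, 3.119, 0.001]
wrist_force: [-0.8, -0.9, -1.6]
gripper_width: 0.0071
grasp_force: 40.0
```

Run:
```python
from h import *
p=PS[2];plan((*p,.079,103.5),start='meas');print(robot.state()['tcp_pos'])
```

```text
t 31.6 meas-cmd mm [0. 0. 0.] deg [0. 0. 0.] F [-0.8 -0.9 -1.6] M [-0.01  0.05  0.02] w 0.0071 g 40.0
(np.float64(0.5377020165494063), np.float64(-0.03350265856715817), 0.079, 103.5) -> 0.0 0.02 -0.03 -0.0 0.02 1.86 | rows>=1.8
[ 0.5375832  -0.03490129  0.19050943]
```

Emit:
arm_command(motion="0 0 0 0 0.02 0.6 255;0 0 0 0 0.02 1.2 255;0 0 0 0 0.02 1.6 255;0 0 0 0 0.02 1.8 255;0 0 0 0 0.02 1.85 255")

```text
time_s: 32.17
tcp_pos: [0.5373, -0.0327, 0.0793]
tool_rot: [-0.368, 3.119, 0.001]
wrist_force: [0.2, -0.1, -0.4]
gripper_width: 0.0069
grasp_force: 39.9
```

Emit:
arm_command(motion="0 0 0 0 0 0.04 255;0 0 0 0 0 0.08 255;0 0 0 0 0 0.12 255;0 0 0 0 0 0.18 255;0 0 0 0 0 0.18 255")

```text
time_s: 32.8
tcp_pos: [0.5383, -0.0323, 0.0696]
tool_rot: [-0.369, 3.117, 0.0]
wrist_force: [-0.8, -0.3, 3.4]
gripper_width: 0.0069
grasp_force: 40.5
```

Emit:
arm_command(motion="0 0 0 0 0 0 200;0 0 0 0 0 0 200;0 0 0 0 0 0 200")

```text
time_s: 33.17
tcp_pos: [0.5374, -0.0322, 0.0686]
tool_rot: [-0.369, 3.118, 0.001]
wrist_force: [-0.5, 0.3, 0.5]
gripper_width: 0.0181
grasp_force: 0.0
```

Emit:
arm_command(motion="0 0 0 0 0 -0.5 200;0 0 0 0 0 -1.2 190;0 0 0 0 0 -2 180;0 0 0 0 0 -2 180;0 0 0 0 0 -2 180")

```text
time_s: 33.8
tcp_pos: [0.5371, -0.0323, 0.1885]
tool_rot: [-0.369, 3.118, 0.001]
wrist_force: [-0.2, 1.5, -0.0]
gripper_width: 0.0249
grasp_force: 0.0
```

Run:
```python
from h import *
p=RB[3];plan((.509,-.217,.19,102.5),(*p,.19,101.6),(*p,.07,101.6),start='meas');print(robot.state()['tcp_pos'])
p=PS[3];plan((.5135,-.235,.19,102.5),(*p,.19,103.5),start=(*RB[3],.19,101.6))
```

```text
t 33.8 meas-cmd mm [0. 0. 0.] deg [0. 0. 0.] F [-0.2  1.5 -0. ] M [-0.02  0.04  0.04] w 0.0249 g 0.0
(0.509, -0.217, 0.19, 102.5) -> 0.01 0.02 0.2 1.17 -2.88 -0.03 | rows>=3.0
(np.float64(0.4807511539793176), np.float64(-0.40133818791191755), 0.19, 101.6) -> -0.0 -0.0 0.18 1.13 -2.9 0.0 | rows>=3.0
(np.float64(0.4807511539793176), np.float64(-0.40133818791191755), 0.07, 101.6) -> -0.0 -0.0 -0.0 -0.0 -0.0 2.0 | rows>=1.9
[ 0.537089   -0.03226788  0.18850683]
t 33.8 meas-cmd mm [ 56.3 369.1  -1.5] deg [-0.04 -0.09 -1.89] F [-0.2  1.5 -0. ] M [-0.02  0.04  0.04] w 0.0249 g 0.0
(0.5135, -0.235, 0.19, 102.5) -> 0.0 0.0 -0.18 -1.09 2.61 0.0 | rows>=2.7
(np.float64(0.5461060496482188), np.float64(-0.06850797570147454), 0.19, 103.5) -> 0.0 0.0 -0.2 -1.13 2.59 0.0 | rows>=2.7
```

Emit:
arm_command(motion="0 0 0.06 0.39 -0.96 -0.03 180;0 0 0.12 0.78 -1.92 -0.03 180;0 0 0.2 1.17 -2.88 -0.03 180;0 0 0.2 1.17 -2.88 -0.03 180")

```text
time_s: 34.3
tcp_pos: [0.5077, -0.22, 0.1883]
tool_rot: [0.332, -3.123, -0.003]
wrist_force: [-0.7, 0.5, 0.1]
gripper_width: 0.0248
grasp_force: 0.0
```

Emit:
arm_command(motion="0 0 0.06 0.37 -0.96 0 180;0 0 0.12 0.75 -1.93 0 180;0 0 0.18 1.13 -2.9 0 180;0 0 0.18 1.13 -2.9 0 180;0 0 0.18 1.13 -2.9 0 180")

```text
time_s: 34.92
tcp_pos: [0.4804, -0.3995, 0.1885]
tool_rot: [0.318, -3.125, -0.007]
wrist_force: [0.3, -0.2, -0.3]
gripper_width: 0.025
grasp_force: 0.0
```

Emit:
arm_command(motion="0 0 0 0 0 0 180;0 0 0 0 0 0.6 180;0 0 0 0 0 1.4 180;0 0 0 0 0 2 180;0 0 0 0 0 2 180")

```text
time_s: 35.55
tcp_pos: [0.479, -0.397, 0.0668]
tool_rot: [0.32, -3.122, -0.012]
wrist_force: [-0.6, 0.2, 0.1]
gripper_width: 0.0247
grasp_force: 0.0
```

Emit:
arm_command(motion="0 0 0 0 0 0 255;0 0 0 0 0 0 255;0 0 0 0 0 0 255;0 0 0 0 0 0 255")

```text
time_s: 36.05
tcp_pos: [0.4819, -0.4006, 0.0717]
tool_rot: [-0.318, 3.121, 0.002]
wrist_force: [0.2, 5.8, 4.8]
gripper_width: 0.0069
grasp_force: 41.0
```

Emit:
arm_command(motion="0 0 0 0 0 -0.3 255;0 0 0 0 0 -0.9 255;0 0 0 0 0 -1.6 255;0 0 0 0 0 -2 255;0 0 0 0 0 -2 255")

```text
time_s: 36.67
tcp_pos: [0.4828, -0.4044, 0.1948]
tool_rot: [-0.316, 3.119, -0.012]
wrist_force: [-0.1, -1.2, -0.7]
gripper_width: 0.007
grasp_force: 39.6
```

Emit:
arm_command(motion="0 0 -0.06 -0.36 0.87 0 255;0 0 -0.12 -0.72 1.74 0 255;0 0 -0.18 -1.09 2.61 0 255;0 0 -0.18 -1.09 2.61 0 255")

```text
time_s: 37.17
tcp_pos: [0.513, -0.2314, 0.1893]
tool_rot: [-0.349, 3.122, 0.003]
wrist_force: [-0.3, -1.2, -0.3]
gripper_width: 0.0069
grasp_force: 39.7
```

Emit:
arm_command(motion="0 0 -0.07 -0.37 0.86 0 255;0 0 -0.15 -0.75 1.73 0 255;0 0 -0.2 -1.13 2.59 0 255;0 0 -0.2 -1.13 2.59 0 255;0 0 -0.2 -1.13 2.59 0 255")

```text
time_s: 37.8
tcp_pos: [0.5461, -0.0694, 0.1901]
tool_rot: [-0.368, 3.119, -0.001]
wrist_force: [1.1, 0.9, -0.2]
gripper_width: 0.0072
grasp_force: 39.8
```

Emit:
arm_command(motion="0 0 0 0 0 0 255;0 0 0 0 0 0 255")

```text
time_s: 38.05
tcp_pos: [0.546, -0.0698, 0.1905]
tool_rot: [-0.366, 3.119, 0.001]
wrist_force: [-0.7, 0.6, -1.0]
gripper_width: 0.007
grasp_force: 39.8
```

Run:
```python
from h import *
p=PS[3];plan((*p,.079,103.5),start='meas');print(robot.state()['tcp_pos'])
```

```text
t 38.0 meas-cmd mm [0. 0. 0.] deg [-0. -0. -0.] F [-0.7  0.6 -1. ] M [ 0.04 -0.    0.07] w 0.0070 g 39.8
(np.float64(0.5461060496482188), np.float64(-0.06850797570147454), 0.079, 103.5) -> 0.0 0.02 -0.03 -0.0 0.02 1.86 | rows>=1.8
[ 0.54595253 -0.06976402  0.19048782]
```

Emit:
arm_command(motion="0 0 0 0 0.02 0.6 255;0 0 0 0 0.02 1.2 255;0 0 0 0 0.02 1.6 255;0 0 0 0 0.02 1.8 255;0 0 0 0 0.02 1.85 255")

```text
time_s: 38.67
tcp_pos: [0.5457, -0.0675, 0.0792]
tool_rot: [-0.368, 3.119, 0.002]
wrist_force: [0.3, -1.5, -0.6]
gripper_width: 0.0069
grasp_force: 39.7
```

Emit:
arm_command(motion="0 0 0 0 0 0.04 255;0 0 0 0 0 0.08 255;0 0 0 0 0 0.12 255;0 0 0 0 0 0.18 255;0 0 0 0 0 0.18 255")

```text
time_s: 39.3
tcp_pos: [0.5467, -0.0673, 0.0696]
tool_rot: [-0.369, 3.117, 0.0]
wrist_force: [-1.2, -0.9, 3.2]
gripper_width: 0.0066
grasp_force: 40.3
```

Emit:
arm_command(motion="0 0 0 0 0 0 200;0 0 0 0 0 0 200;0 0 0 0 0 0 200")

```text
time_s: 39.67
tcp_pos: [0.5458, -0.067, 0.0685]
tool_rot: [-0.369, 3.118, 0.002]
wrist_force: [0.2, -0.0, 1.3]
gripper_width: 0.0187
grasp_force: 0.0
```

Emit:
arm_command(motion="0 0 0 0 0 -0.5 200;0 0 0 0 0 -1.2 190;0 0 0 0 0 -2 100;0 0 0 0 0 -2 0;0 0 0 0 0 -2 0")

```text
time_s: 40.3
tcp_pos: [0.5455, -0.0671, 0.1885]
tool_rot: [-0.369, 3.118, 0.001]
wrist_force: [0.1, 0.1, -0.6]
gripper_width: 0.0749
grasp_force: 0.0
```

Emit:
arm_command(motion="0 0 0 3.2 -3.1 0 0;0 0 0 3.2 -3.1 0 0;0 0 0 3.2 -3.1 0 0;0 0 0 3.2 -3.1 0 0;0 0 0 3.2 -3.1 0 0")

```text
time_s: 40.92
tcp_pos: [0.3997, -0.2943, 0.1864]
tool_rot: [0.362, -3.12, -0.005]
wrist_force: [0.1, 0.6, -0.3]
gripper_width: 0.0853
grasp_force: 0.0
```

Run:
```python
from h import *
print(robot.state()['tcp_pos'])
f,K,T=cam('top');np.savez('top2.npz',f=f,K=K,T=T)
f2,K2,T2=cam('scene');np.savez('scene2.npz',f=f2,K=K2,T=T2)
a=cv2.resize(f[170:270,105:325,::-1],(800,364),interpolation=cv2.INTER_CUBIC)
b=cv2.resize(f2[175:260,235:355,::-1],(334,236),interpolation=cv2.INTER_CUBIC);c=cv2.resize(f[180:245,240:310,::-1],(254,236),interpolation=cv2.INTER_CUBIC)
o=np.zeros((600,800,3),np.uint8);o[:364]=a;o[364:,:334]=b;o[364:,340:594]=c;cv2.imwrite('pics/t10.png',o)
g=cv2.cvtColor(f,cv2.COLOR_RGB2GRAY)
z=np.zeros_like(g);z[205:280,115:215]=(g[205:280,115:215]<90)
# handle: bright lid around; find elongated dark blob inside lid
e=np.load('top1.npz')['f'];ge=cv2.cvtColor(e,cv2.COLOR_RGB2GRAY)
for nm,gg in(('before',ge),('now',g)):
    z=(gg<95).astype(np.uint8);z[:195]=0;z[290:]=0;z[:,:110]=0;z[:,215:]=0
    for q in cv2.findContours(z,cv2.RETR_CCOMP,cv2.CHAIN_APPROX_NONE)[0]:
        if 40<cv2.contourArea(q)<600:
            p=ray(K,T,q[:,0],.130)[:,:2].astype(np.float32)*1000;print(nm,cv2.minAreaRect(p))
```

```text
[ 0.39973542 -0.29426349  0.18643658]
before ((462.888916015625, 291.4930419921875), (90.51825714111328, 23.669559478759766), 13.471288681030273)
now ((462.5476379394531, 291.4112854003906), (89.81639862060547, 23.669559478759766), 13.47128963470459)
```

View pics/t10.png

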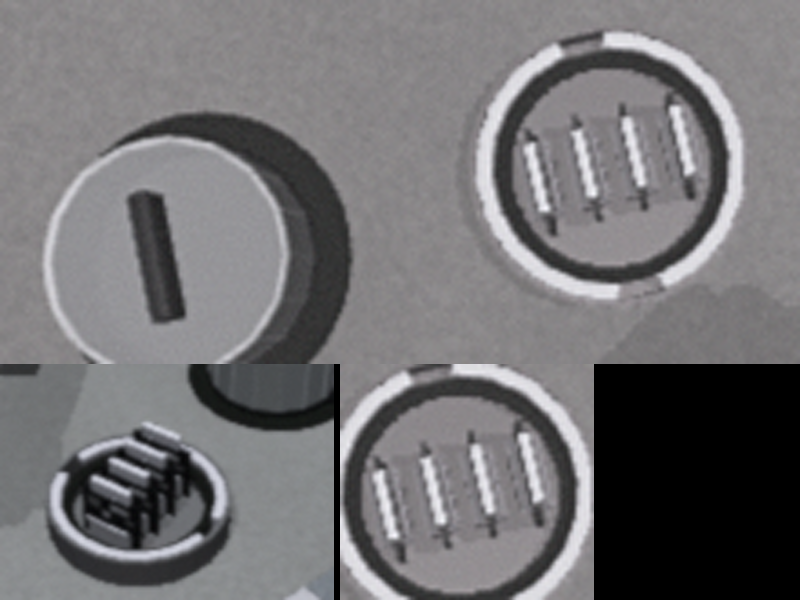

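Run:
```python
from h import *
d=np.load('top2.npz');f,K,T=d['f'],d['K'],d['T'];g=cv2.cvtColor(f,cv2.COLOR_RGB2GRAY)
z=(g>185).astype(np.uint8);m=np.zeros_like(z);uv=proj(K,T,[.5335,-.016,.05])[0].astype(int);cv2.circle(m,(int(uv[0]),int(uv[1])),26,1,-1);z&=m
a=np.radians(13.5);Rp=np.array([[np.cos(a),-np.sin(a)],[np.sin(a),np.cos(a)]])
for q in cv2.findContours(z,cv2.RETR_EXTERNAL,cv2.CHAIN_APPROX_NONE)[0]:
    if cv2.contourArea(q)>15:
        p=((ray(K,T,q[:,0],.096)[:,:2]-[.5335,-.016])@Rp*1000).astype(np.float32);print(np.round(p.min(0),1),np.round(p.max(0),1),'mid x',(p[:,0].min()+p[:,0].max())/2,cv2.minAreaRect(p)[2])
plan((.42,-.1,.2,103.5),(.445,.1,.2,103.5),(.4637,.2985,.2,103.5),(.4637,.2985,.102,103.5),start='meas')
```

```text
[-25.7  50.8] [22.  57.3] mid x -1.8168077 0.8318145275115967
[-23.5  15.3] [22.4 21.9] mid x -0.5471058 89.61080932617188
[-23.8 -20.5] [ 24. -14.] mid x 0.133317 0.3786059617996216
[-24.1 -55.5] [ 23.8 -49.2] mid x -0.14996243 0.15538917481899261
t 41.0 meas-cmd mm [0. 0. 0.] deg [ 0. -0.  0.] F [ 0.2 -0.4 -0.7] M [ 0.05  0.   -0.02] w 0.0852 g 0.0
(0.42, -0.1, 0.2, 103.5) -> 0.04 0.0 -0.04 -1.05 3.06 -0.21 | rows>=3.1
(0.445, 0.1, 0.2, 103.5) -> -0.0 0.0 0.0 -1.18 3.14 -0.0 | rows>=3.2
(0.4637, 0.2985, 0.2, 103.5) -> -0.0 0.0 0.0 -1.08 3.15 -0.0 | rows>=3.2
(0.4637, 0.2985, 0.102, 103.5) -> -0.0 0.0 0.0 0.0 -0.0 1.63 | rows>=1.6
```

Emit:
arm_command(motion="0 0 0 -0.35 1 -0.21 0;0 0 0 -0.7 2 -0.21 0;0 0 0 -1.05 3.06 -0.21 0;0 0 0 -1.05 3.06 -0.21 0;0 0 0 -1.05 3.06 -0.21 0")

```text
time_s: 41.65
tcp_pos: [0.4209, -0.0979, 0.2007]
tool_rot: [-0.375, 3.118, 0.002]
wrist_force: [0.7, 0.5, 0.5]
gripper_width: 0.0856
grasp_force: 0.0
```

Run:
```python
from h import *
f,K,T=cam('top');gg=cv2.cvtColor(f,cv2.COLOR_RGB2GRAY)
z=(gg<95).astype(np.uint8);z[:195]=0;z[290:]=0;z[:,:90]=0;z[:,225:]=0
for q in cv2.findContours(z,cv2.RETR_CCOMP,cv2.CHAIN_APPROX_NONE)[0]:
    if 40<cv2.contourArea(q)<600:
        p=ray(K,T,q[:,0],.130)[:,:2].astype(np.float32)*1000;print(cv2.minAreaRect(p))
print(robot.state()['tcp_pos'])
```

```text
((462.26104736328125, 291.6474914550781), (90.51931762695312, 24.097293853759766), 13.314437866210938)
[ 0.42102759 -0.09900022  0.2008166 ]
```

Cover unmoved. Go and grasp it.

Emit:
arm_command(motion="0 0 0 -0.4 1 0 0;0 0 0 -0.8 2 0 0;0 0 0 -1.18 3.14 0 0;0 0 0 -1.18 3.14 0 0;0 0 0 -1.18 3.14 0 0")

```text
time_s: 42.32
tcp_pos: [0.4462, 0.0997, 0.2011]
tool_rot: [-0.369, 3.119, 0.0]
wrist_force: [1.0, -0.3, -0.3]
gripper_width: 0.0852
grasp_force: 0.0
```

Emit:
arm_command(motion="0 0 0 -0.35 1 0 0;0 0 0 -0.7 2 0 0;0 0 0 -1.08 3.13 0 0;0 0 0 -1.08 3.13 0 0;0 0 0 -1.08 3.13 0 0")

```text
time_s: 42.95
tcp_pos: [0.4655, 0.2963, 0.2012]
tool_rot: [-0.367, 3.119, -0.001]
wrist_force: [0.1, -0.3, -0.4]
gripper_width: 0.0855
grasp_force: 0.0
```

Emit:
arm_command(motion="0 0 0 0 0 0 0;0 0 0 0 0 0 0")

```text
time_s: 43.2
tcp_pos: [0.4651, 0.2961, 0.2017]
tool_rot: [-0.365, 3.119, 0.001]
wrist_force: [0.4, -0.3, 0.3]
gripper_width: 0.0853
grasp_force: 0.0
```

Run:
```python
from h import *
plan((.4637,.2985,.102,103.4),start='meas');print(robot.state()['tcp_pos'])
f,K,T=cam('scene');s=np.load('scene2.npz')['f']
b=(slice(155,215),slice(300,375));g=lambda f:cv2.cvtColor(f,cv2.COLOR_RGB2GRAY)
print(proj(K,T,[.4637,.2985,.12]))
```

```text
t 43.2 meas-cmd mm [0. 0. 0.] deg [-0. -0. -0.] F [ 0.4 -0.3  0.3] M [-0.02  0.03  0.05] w 0.0853 g 0.0
(0.4637, 0.2985, 0.102, 103.4) -> 0.0 0.02 -0.01 0.02 0.04 1.66 | rows>=1.6
[0.46510766 0.29607327 0.20168767]
[[335.21744843 151.98447934]]
```

Emit:
arm_command(motion="0 0 0 0.02 0.04 0 0;0 0 0 0.02 0.04 0.6 0;0 0 0 0.02 0.04 1.2 0;0 0 0 0.02 0.04 1.66 0;0 0 0 0.02 0.04 1.66 0")

```text
time_s: 43.88
tcp_pos: [0.461, 0.2988, 0.0997]
tool_rot: [0.369, -3.116, 0.002]
wrist_force: [0.2, 0.7, 0.8]
gripper_width: 0.0854
grasp_force: 0.0
```

Emit:
arm_command(motion="0 0 0 0 0 0 150;0 0 0 0 0 0 255;0 0 0 0 0 0 255;0 0 0 0 0 0 255;0 0 0 0 0 0 255", grip_force=80)

```text
time_s: 44.5
tcp_pos: [0.4641, 0.2997, 0.1027]
tool_rot: [-0.368, 3.117, -0.0]
wrist_force: [0.2, -3.3, 3.6]
gripper_width: 0.014
grasp_force: 80.1
```

Run:
```python
from h import *
plan(start=(.4637,.2985,.102,103.4));print(robot.state()['tcp_pos'])
```

```text
t 44.5 meas-cmd mm [0.4 1.2 0.7] deg [ 0.03 -0.19 -0.07] F [ 0.2 -3.3  3.6] M [-0.47 -0.1   0.  ] w 0.0140 g 80.1
[0.46412832 0.2996849  0.10273816]
```

Emit:
arm_command(motion="0 0 0 0 0 -0.3 255;0 0 0 0 0 -1 255;0 0 0 0 0 -1.8 255;0 0 0 0 0 -2.6 255;0 0 0 0 0 -2.6 255")

```text
time_s: 45.12
tcp_pos: [0.4657, 0.3015, 0.2636]
tool_rot: [-0.368, 3.109, 0.007]
wrist_force: [0.9, 0.8, -3.9]
gripper_width: 0.0139
grasp_force: 79.3
```

Emit:
arm_command(motion="0 0 0 0 0 0 255;0 0 0 0 0 0 255")

```text
time_s: 45.38
tcp_pos: [0.4615, 0.2992, 0.2557]
tool_rot: [0.369, -3.117, 0.001]
wrist_force: [0.1, -0.5, -3.8]
gripper_width: 0.0142
grasp_force: 79.2
```

Run:
```python
from h import *
plan((.51,.142,.26,103.4),(.5338,-.0165,.26,103.4),start='meas');print(robot.state()['tcp_pos'])
```

```text
t 45.4 meas-cmd mm [0. 0. 0.] deg [ 0. -0. -0.] F [ 0.1 -0.5 -3.8] M [-0.08 -0.    0.03] w 0.0142 g 79.2
(0.51, 0.142, 0.26, 103.4) -> -0.0 -0.03 0.02 -0.17 -2.74 -0.07 | rows>=2.6
(0.5338, -0.0165, 0.26, 103.4) -> -0.0 -0.0 -0.0 0.22 -2.66 0.0 | rows>=2.6
[0.46154818 0.29918876 0.25574357]
```

Emit:
arm_command(motion="0 0 0 -0.06 -0.7 0 255;0 0 0 -0.12 -1.4 0 255;0 0 0 -0.17 -2.1 0 255;0 0 0 -0.17 -2.74 0 255;0 0 0 -0.17 -2.74 0 255")

```text
time_s: 46.0
tcp_pos: [0.5108, 0.1401, 0.256]
tool_rot: [0.363, -3.119, -0.0]
wrist_force: [-0.6, 0.4, -3.1]
gripper_width: 0.014
grasp_force: 79.5
```

Emit:
arm_command(motion="0 0 0 0.08 -0.8 0 255;0 0 0 0.15 -1.6 0 255;0 0 0 0.22 -2.3 0 255;0 0 0 0.22 -2.66 0 255;0 0 0 0.22 -2.66 0 255")

```text
time_s: 46.62
tcp_pos: [0.5353, -0.0163, 0.2565]
tool_rot: [0.366, -3.12, -0.003]
wrist_force: [0.6, 0.2, -3.1]
gripper_width: 0.0138
grasp_force: 79.6
```

Emit:
arm_command(motion="0 0 0 0 0 0 255;0 0 0 0 0 0 255;0 0 0 0 0 0 255;0 0 0 0 0 0 255")

```text
time_s: 47.12
tcp_pos: [0.5358, -0.0154, 0.2579]
tool_rot: [-0.37, 3.118, 0.001]
wrist_force: [-0.0, -0.9, -2.5]
gripper_width: 0.0141
grasp_force: 79.6
```

Run:
```python
from h import *
plan((.5338,-.0165,.16,103.4),start='meas');s=robot.state();print(s['tcp_pos'],s['tool_rot'])
```

```text
t 47.1 meas-cmd mm [0. 0. 0.] deg [0. 0. 0.] F [-0.  -0.9 -2.5] M [-0.01 -0.01 -0.06] w 0.0141 g 79.6
(0.5338, -0.0165, 0.16, 103.4) -> 0.01 0.02 0.03 0.04 -0.01 1.63 | rows>=1.6
[ 0.53576789 -0.01542796  0.25791796] [-3.70026179e-01  3.11776895e+00  1.24514189e-03]
```

Emit:
arm_command(motion="0 0 0 0.04 0 0.5 255;0 0 0 0.04 0 1 255;0 0 0 0.04 0 1.5 255;0 0 0 0.04 0 1.75 255;0 0 0 0.04 0 1.75 255")

```text
time_s: 47.75
tcp_pos: [0.5327, -0.0162, 0.1519]
tool_rot: [0.369, -3.119, -0.002]
wrist_force: [0.6, -0.3, -2.4]
gripper_width: 0.014
grasp_force: 79.5
```

Emit:
arm_command(motion="0 0 0 0 0 0 255;0 0 0 0 0 0 255;0 0 0 0 0 0 255")

```text
time_s: 48.12
tcp_pos: [0.5344, -0.0165, 0.1538]
tool_rot: [-0.369, 3.116, 0.0]
wrist_force: [0.7, -0.0, -3.0]
gripper_width: 0.014
grasp_force: 79.6
```

Run:
```python
from h import *
plan((.5338,-.0165,.13,103.4),start='meas');s=robot.state();print(s['tcp_pos'],s['tool_rot'])
f,K,T=cam('scene');cv2.imwrite('pics/last.png',f[:,:,::-1])
```

```text
t 48.1 meas-cmd mm [0. 0. 0.] deg [0. 0. 0.] F [ 0.7 -0.  -3. ] M [ 0.05 -0.01 -0.06] w 0.0140 g 79.6
(0.5338, -0.0165, 0.13, 103.4) -> -0.0 0.04 0.02 0.01 0.0 0.4 | rows>=0.4
[ 0.53438762 -0.01649095  0.15382507] [-3.68704739e-01  3.11629217e+00  3.90028254e-04]
```

Emit:
arm_command(motion="0 0 0 0.01 0 0.1 255;0 0 0 0.01 0 0.2 255;0 0 0 0.01 0 0.3 255;0 0 0 0.01 0 0.4 255;0 0 0 0.01 0 0.4 255")

```text
time_s: 48.8
tcp_pos: [0.5388, -0.0125, 0.1351]
tool_rot: [-0.37, 3.104, 0.013]
wrist_force: [-0.6, 14.8, 24.4]
gripper_width: 0.014
grasp_force: 84.7
```

Emit:
arm_command(motion="0 0 0 0 0 0.05 255;0 0 0 0 0 0.1 255;0 0 0 0 0 0.15 255;0 0 0 0 0 0.15 255")

```text
time_s: 49.3
tcp_pos: [0.5449, -0.0116, 0.1315]
tool_rot: [-0.371, 3.091, 0.014]
wrist_force: [1.4, 18.6, 37.4]
gripper_width: 0.0141
grasp_force: 87.4
```

Run:
```python
from h import *
plan(start=(.5338,-.0165,.121,103.4));s=robot.state();print(s['tcp_pos'],s['tool_rot'])
```

```text
t 49.3 meas-cmd mm [11.1  4.9 10.5] deg [-0.32 -1.7  -0.28] F [ 1.4 18.6 37.4] M [ 3.28  0.23 -0.09] w 0.0141 g 87.4
[ 0.54494757 -0.01163043  0.13154733] [-0.37072279  3.090596    0.0139188 ]
```

Emit:
arm_command(motion="0 0 0 0 0 -0.25 255;0 0 0 0 0 -0.5 255;0 0 0 0 0 -0.5 255;0 0 0 0 0 -0.5 255;0 0 0 0 0 -0.5 255")

```text
time_s: 49.92
tcp_pos: [0.5319, -0.0166, 0.1484]
tool_rot: [0.368, -3.119, -0.002]
wrist_force: [0.6, -0.1, -2.9]
gripper_width: 0.0137
grasp_force: 81.0
```

Emit:
arm_command(motion="0 0 0 0 0 0 255;0 0 0 0 0 0 255;0 0 0 0 0 0 255;0 0 0 0 0 0 255")

```text
time_s: 50.42
tcp_pos: [0.5331, -0.0165, 0.1499]
tool_rot: [-0.369, 3.118, 0.001]
wrist_force: [0.8, 0.2, -1.9]
gripper_width: 0.0141
grasp_force: 81.0
```

Run:
```python
from h import *
plan((.5345,-.0140,.151,103.4),start='meas');s=robot.state();print(s['tcp_pos'],s['tool_rot'])
# lid top edge circle in the scene/top views: lid radius .086 at z rim+.094
z=s['tcp_pos'][2]-.102+.094
for n in('top','scene'):
    f,K,T=cam(n);np.savez(n+'3.npz',f=f,K=K,T=T)
```

```text
t 50.4 meas-cmd mm [0. 0. 0.] deg [0. 0. 0.] F [ 0.8  0.2 -1.9] M [0.03 0.02 0.01] w 0.0141 g 81.0
(0.5345, -0.014, 0.151, 103.4) -> 0.01 0.02 0.02 -0.03 0.04 -0.02 | rows>=0.1
[ 0.53309947 -0.01652426  0.14985608] [-3.68868121e-01  3.11800283e+00  1.12653992e-03]
```

```bash
cat > lid.py <<'E'
from h import *
from scipy.optimize import least_squares
def lid(fn,C,z,n=''):
    d=np.load(fn);f,K,T=d['f'],d['K'],d['T'];G=cv2.GaussianBlur(cv2.cvtColor(f,cv2.COLOR_RGB2GRAY),(0,0),.6).astype(np.float32)
    C=np.array(C)
    for it in range(3):
        pts=[];r=np.arange(.078,.095,.0004)
        for a in np.radians(np.arange(0,360,4)):
            P=np.c_[C[0]+r*np.cos(a),C[1]+r*np.sin(a),np.full(len(r),z)];uv=proj(K,T,P).astype(np.float32)
            v=cv2.remap(G,uv[None,:,0],uv[None,:,1],cv2.INTER_LINEAR)[0]
            i=int(np.argmax(v)) 
            if 2<i<len(r)-3 and v[i]-max(v[0],v[-1])>12: pts.append(P[i,:2])
        p=np.array(pts)
        s=least_squares(lambda q:np.hypot(*(p-q[:2]).T)-q[2],[*C,.085],loss='soft_l1',f_scale=.0007).x
        C=s[:2]
    print(fn,n,'C',np.round(s[:2]*1000,1),'r %.1f'%(s[2]*1000),len(p))
E
python3 - <<'E'
from lid import *
lid('scene0.npz',(.5335,-.016),.117)
lid('scene2.npz',(.462,.296),.095)
lid('scene3.npz',(.5331,-.0165),.1499-.102+.094)
lid('top0.npz',(.5335,-.016),.117)
lid('top2.npz',(.462,.296),.095)
lid('top3.npz',(.5331,-.0165),.142)
E
```

```text
scene0.npz  C [531.8 -12.7] r 82.6 12
scene2.npz  C [406.9 321.1] r 25.1 4
scene3.npz  C [529.4 -11.6] r 87.6 15
top0.npz  C [526.9 -16.8] r 88.3 86
top2.npz  C [462.5 296.9] r 82.7 90
top3.npz  C [528.7 -17.1] r 86.0 27
```

Emit:
arm_command(motion="0 0 0 -0.04 0.04 0 255;0 0 0 -0.04 0.04 0.08 255;0 0 0 -0.04 0.04 0.16 255;0 0 0 -0.04 0.04 0.22 255;0 0 0 -0.04 0.04 0.22 255")

```text
time_s: 51.15
tcp_pos: [0.5354, -0.0139, 0.1372]
tool_rot: [-0.369, 3.117, 0.0]
wrist_force: [-0.1, -1.9, 1.6]
gripper_width: 0.0139
grasp_force: 81.5
```

Emit:
arm_command(motion="0 0 0 0 0 0 255;0 0 0 0 0 0 255;0 0 0 0 0 0 255")

```text
time_s: 51.52
tcp_pos: [0.5354, -0.0138, 0.1372]
tool_rot: [-0.369, 3.117, 0.0]
wrist_force: [0.5, -1.6, 3.9]
gripper_width: 0.0144
grasp_force: 81.6
```

Run:
```python
from h import *
plan((.535,-.0138,.132,103.5),start='meas');s=robot.state();print(s['tcp_pos'],s['tool_rot'])
```

```text
t 51.5 meas-cmd mm [0. 0. 0.] deg [0. 0. 0.] F [ 0.5 -1.6  3.9] M [-0.13  0.18  0.11] w 0.0144 g 81.6
(0.535, -0.0138, 0.132, 103.5) -> -0.0 0.03 -0.0 0.01 0.0 0.09 | rows>=0.1
[ 0.53536905 -0.0138054   0.13716781] [-3.68669511e-01  3.11700041e+00  3.41933064e-04]
```

Emit:
arm_command(motion="0 0 0 0 0 0.02 255;0 0 0 0 0 0.04 255;0 0 0 0 0 0.04 255")

```text
time_s: 51.9
tcp_pos: [0.5365, -0.014, 0.1363]
tool_rot: [-0.368, 3.115, -0.001]
wrist_force: [0.4, -2.5, 10.7]
gripper_width: 0.014
grasp_force: 82.7
```

Emit:
arm_command(motion="0 0 0 0.02 0 0 255;0 0 0 0.04 0 0 255;0 0 0 0.04 0 0 255")

```text
time_s: 52.28
tcp_pos: [0.5353, -0.0143, 0.1367]
tool_rot: [-0.368, 3.112, 0.0]
wrist_force: [1.1, -1.2, 8.5]
gripper_width: 0.0142
grasp_force: 82.6
```

Emit:
arm_command(motion="0 0 0 -0.04 0 0 255;0 0 0 -0.08 0 0 255;0 0 0 -0.08 0 0 255")

```text
time_s: 52.65
tcp_pos: [0.5376, -0.0137, 0.1359]
tool_rot: [-0.369, 3.118, -0.002]
wrist_force: [-1.6, -4.6, 10.2]
gripper_width: 0.0136
grasp_force: 82.9
```

Emit:
arm_command(motion="0 0 0 0.04 0.03 0 255;0 0 0 0.04 0.03 0 255;0 0 0 0.04 0.03 0 255")

```text
time_s: 53.02
tcp_pos: [0.5365, -0.0135, 0.1365]
tool_rot: [-0.368, 3.114, -0.005]
wrist_force: [0.6, -5.3, 9.8]
gripper_width: 0.0143
grasp_force: 82.7
```

Emit:
arm_command(motion="0 0 0 0 -0.03 0 255;0 0 0 0 -0.06 0 255;0 0 0 0 -0.06 0 255")

```text
time_s: 53.4
tcp_pos: [0.5366, -0.0143, 0.1362]
tool_rot: [-0.369, 3.115, 0.005]
wrist_force: [-0.7, 2.2, 10.6]
gripper_width: 0.0137
grasp_force: 82.8
```

Run:
```python
from h import *
plan(start='meas')
```

```text
t 53.4 meas-cmd mm [0. 0. 0.] deg [0. 0. 0.] F [-0.7  2.2 10.6] M [0.78 0.69 0.13] w 0.0137 g 82.8
```

Emit:
arm_command(motion="0 0 0 0 0.03 -0.03 255;0 0 0 0 0.03 -0.03 255;0 0 0 0 0.03 -0.03 200;0 0 0 0 0.03 -0.03 100;0 0 0 0 0.03 -0.03 0")

```text
time_s: 54.02
tcp_pos: [0.5341, -0.0133, 0.1353]
tool_rot: [-0.369, 3.12, 0.003]
wrist_force: [0.0, 0.2, 0.3]
gripper_width: 0.0539
grasp_force: 0.0
```

Emit:
arm_command(motion="0 0 0 0 0 0 0;0 0 0 0 0 0 0;0 0 0 0 0 -0.5 0;0 0 0 0 0 -1.5 0;0 0 0 0 0 -1.5 0")

```text
time_s: 54.65
tcp_pos: [0.5388, -0.0142, 0.2318]
tool_rot: [-0.368, 3.107, -0.003]
wrist_force: [1.0, -0.9, 0.1]
gripper_width: 0.0853
grasp_force: 0.0
```

Emit:
arm_command(motion="0 0 0 2.5 -3 0 0;0 0 0 2.5 -3 0 0;0 0 0 2.5 -3 0 0;0 0 0 2.5 -3 0 0;0 0 0 2.5 -3 0 0")

```text
time_s: 55.28
tcp_pos: [0.4293, -0.2259, 0.2249]
tool_rot: [-0.361, 3.12, 0.002]
wrist_force: [0.5, 1.4, 0.7]
gripper_width: 0.0854
grasp_force: 0.0
```

```bash
cat > handle.py <<'E'
from h import *
def meas(rim,tag):
    f,K,T=cam('top');np.savez(f'top_{tag}.npz',f=f,K=K,T=T);g=cv2.cvtColor(f,cv2.COLOR_RGB2GRAY)
    z=(g<100).astype(np.uint8);z[:185]=0;z[235:]=0;z[:,:258]=0;z[:,290:]=0
    for q in cv2.findContours(z,cv2.RETR_EXTERNAL,cv2.CHAIN_APPROX_NONE)[0]:
        if cv2.contourArea(q)>60:
            p=ray(K,T,q[:,0],rim+.129)[:,:2].astype(np.float32);print('handle',cv2.minAreaRect(p*1000))
    s,K,T=cam('scene');np.savez(f'scene_{tag}.npz',f=s,K=K,T=T)
E
python3 - <<'E'
from handle import *
print(robot.state()['tcp_pos']); meas(.03,'a')
from lid import lid
for z in(.027,.038):
    lid('top_a.npz',(.5335,-.016),z+.094)
lid('top0.npz',(.5335,-.016),.117)
# scene: handle vertical extent  vs the locked state
for fn in('scene0','scene_a'):
    f=np.load(fn+'.npz')['f'];g=cv2.cvtColor(f,cv2.COLOR_RGB2GRAY);z=(g<45).astype(np.uint8);m=np.zeros_like(z);m[170:225,262:305]=1;z&=m
    for q in cv2.findContours(z,cv2.RETR_EXTERNAL,cv2.CHAIN_APPROX_NONE)[0]:
        if cv2.contourArea(q)>50: print(fn,cv2.boundingRect(q),cv2.contourArea(q))
E
```

```text
[ 0.42934784 -0.22587068  0.22493174]
handle ((533.661865234375, -17.050628662109375), (91.3473892211914, 14.706474304199219), 14.045734405517578)
top_a.npz  C [525.3 -17.2] r 88.6 75
top_a.npz  C [524.1 -17.3] r 87.8 79
top0.npz  C [526.9 -16.8] r 88.3 86
scene0 (277, 188, 15, 24) 133.5
scene_a (272, 187, 26, 20) 211.0
```

Run:
```python
from h import *
def box(C,yaw,rim,roll=0):
    a=np.radians(yaw);u=np.array([np.cos(a),np.sin(a)]);v=np.array([-u[1],u[0]])
    P=[[*(np.array(C)+sx*.045*u+sy*.008*v),rim+h+sx*.045*roll] for sx in(-1,1) for sy in(-1,1) for h in(.095,.129)]
    d=np.load('scene0.npz');q=proj(d['K'],d['T'],P);return np.round(np.r_[q.min(0),q.max(0)],1)
print('init',box((.5335,-.016),-19.8,.023))
for rim in(.023,.027,.031,.035,.038): print(rim,box((.5353,-.0168),14,rim))
for fn in('scene0','scene_a'):
    f=np.load(fn+'.npz')['f'];g=cv2.cvtColor(f,cv2.COLOR_RGB2GRAY).astype(np.uint8)
    G=cv2.resize(g,None,fx=4,fy=4,interpolation=cv2.INTER_CUBIC);z=(G<95).astype(np.uint8);m=np.zeros_like(z);m[4*165:4*218,4*262:4*305]=1;z&=m
    for q in cv2.findContours(z,cv2.RETR_EXTERNAL,cv2.CHAIN_APPROX_NONE)[0]:
        if cv2.contourArea(q)>1000: x,y,w,h=cv2.boundingRect(q);print(fn,x/4-.4,y/4-.4,(x+w)/4-.4,(y+h)/4-.4)
# top view: handle length in px for scale? apparent position of pot-ring vs lid
```

```text
init [275.4 185.5 292.3 213.3]
0.023 [270.  188.8 298.1 210.6]
0.027 [269.9 187.8 298.1 209.6]
0.031 [269.9 186.7 298.1 208.6]
0.035 [269.9 185.7 298.1 207.6]
0.038 [269.8 185.  298.1 206.9]
scene0 276.35 186.35 291.85 212.1
scene_a 270.6 185.85 297.6 207.1
```

Run:
```python
from h import *
plan((.536,-.0150,.225,103.7),(.536,-.0150,.134,103.7),start='meas')
f=np.load('scene_a.npz');K,T=f['K'],f['T'];g=cv2.cvtColor(f['f'],cv2.COLOR_RGB2GRAY)
# handle outline corners in scene for a tilt fit
from scipy.optimize import least_squares
def corners(C,yaw,rim,tilt,K,T):
    a=np.radians(yaw);X=R.from_euler('ZY',[a,tilt]).as_matrix()
    P=[X@[sx*.045,sy*.008,h]+[C[0],C[1],rim] for sx in(-1,1) for sy in(-1,1) for h in(.095,.129)]
    return cv2.convexHull(proj(K,T,P).astype(np.float32))[:,0]
def obs(fn,box,th):
    d=np.load(fn);G=cv2.resize(cv2.cvtColor(d['f'],cv2.COLOR_RGB2GRAY),None,fx=4,fy=4,interpolation=cv2.INTER_CUBIC);z=(G<th).astype(np.uint8)
    m=np.zeros_like(z);x0,y0,x1,y1=[4*b for b in box];m[y0:y1,x0:x1]=1;z&=m
    q=max(cv2.findContours(z,cv2.RETR_EXTERNAL,cv2.CHAIN_APPROX_NONE)[0],key=cv2.contourArea)[:,0]
    return cv2.convexHull(((q+.5)/4-.5).astype(np.float32))[:,0],d['K'],d['T']
def stats(p):
    m=cv2.moments(p.reshape(-1,1,2));c=np.array([m['m10'],m['m01']])/m['m00'];r=cv2.minAreaRect(p.astype(np.float32));
    th=.5*np.arctan2(2*m['mu11'],m['mu20']-m['mu02']);return np.r_[c,np.degrees(th)]
for s,t,yaw in(('scene0.npz','top0.npz',-19.8),('scene_a.npz','top_a.npz',14.)):
    S,K1,T1=obs(s,(262,165,305,218),95);U,K2,T2=obs(t,(258,185,290,235),100)
    o=np.r_[stats(S),stats(U)]
    fun=lambda q:(np.r_[stats(corners(q[:2],q[2]*100,q[3],q[4],K1,T1)),stats(corners(q[:2],q[2]*100,q[3],q[4],K2,T2))]-o)
    r=least_squares(fun,[.5335,-.016,yaw/100,.03,0],x_scale=[.01,.01,.05,.01,.05],diff_step=1e-3);print(s,np.round(r.x,4),np.round(r.fun,2))
```

```text
t 55.4 meas-cmd mm [0. 0. 0.] deg [ 0. -0. -0.] F [-0.3  0.5  0. ] M [-0.02 -0.01 -0.03] w 0.0854 g 0.0
(0.536, -0.015, 0.225, 103.7) -> 0.02 0.02 -0.06 -2.52 2.97 0.01 | rows>=3.7
(0.536, -0.015, 0.134, 103.7) -> 0.0 -0.0 0.0 0.0 0.0 1.52 | rows>=1.5
scene0.npz [ 5.332e-01 -1.570e-02 -1.967e-01  2.350e-02 -2.000e-04] [-0.11  0.04  0.04 -0.09 -0.03 -0.05]
scene_a.npz [ 0.5239 -0.0188  0.1401  0.0357  0.0982] [-0.05  0.01  0.   -0.03 -0.03  0.  ]
```

Emit:
arm_command(motion="0 0 -0.06 -0.8 0.9 0 0;0 0 -0.06 -1.6 1.9 0 0;0 0 -0.06 -2.52 2.95 0 0;0 0 -0.06 -2.52 2.95 0 0;0 0 -0.06 -2.52 2.95 0 0")

```text
time_s: 56.0
tcp_pos: [0.5374, -0.012, 0.2256]
tool_rot: [-0.388, 3.116, 0.003]
wrist_force: [-0.3, 0.3, -0.2]
gripper_width: 0.085
grasp_force: 0.0
```

Emit:
arm_command(motion="0 0 0 0 0 0 0;0 0 0 0 0 0.6 0;0 0 0 0 0 1.2 0;0 0 0 0 0 1.46 0;0 0 0 0 0 1.46 0")

```text
time_s: 56.62
tcp_pos: [0.5355, -0.0167, 0.1375]
tool_rot: [0.375, -3.118, -0.002]
wrist_force: [-0.3, -0.1, -1.0]
gripper_width: 0.0855
grasp_force: 0.0
```

Emit:
arm_command(motion="0 0 0 0 0 0 150;0 0 0 0 0 0 255;0 0 0 0 0 0 255;0 0 0 0 0 0 255;0 0 0 0 0 0 255", grip_force=90)

```text
time_s: 57.25
tcp_pos: [0.5369, -0.0153, 0.1391]
tool_rot: [-0.378, 3.116, 0.004]
wrist_force: [-1.1, 3.9, 4.0]
gripper_width: 0.0136
grasp_force: 88.7
```

Run:
```python
from h import *
s=robot.state();t=np.array(s['tcp_pos']);M=R.from_rotvec(s['tool_rot']).as_matrix()
print(t,s['tool_rot'],s['wrist_force'],s['gripper_width'])
X=R.from_euler('ZY',[np.radians(14),.098]);c=np.array([.5239,-.0188,.0357])
rel=M.T@(c-t);print('rim centre in tool mm',rel*1000)
Q=R.from_euler('y',-.098).as_matrix()  # about tool y
# check the level result
up=(M@Q@M.T)@X.as_matrix()[:,2];print('up after',up)
c2=t+M@Q@rel;print('rim centre after turn',c2,'need shift in original tool axes (units)',M.T@(np.array([.5335,-.016,c2[2]])-c2)/.06)
json.dump(dict(rel=rel.tolist()),open('rel.json','w'))
```

```text
[ 0.53692923 -0.01533635  0.13905641] [-0.37754373  3.11604734  0.00427575] [-1.14015514  3.90604166  3.99484743] 0.013555564976898958
rim centre in tool mm [ 13.79577806  -0.49709395 103.31376439]
up after [-7.20994849e-05  2.92533641e-04  9.99999955e-01]
rim centre after turn [ 0.53378235 -0.01636756  0.03487705] need shift in original tool axes (units) [3.10675323e-03 7.07255614e-03 7.27426446e-06]
```

Emit:
arm_command(motion="0 0 0 0 0 -0.1 255;0 0 0 0 0 -0.2 255;0 0 0 0 0 -0.27 255;0 -0.5 0 0 0 -0.27 255;0 -1.12 0 0 0 -0.27 255")

```text
time_s: 57.88
tcp_pos: [0.537, -0.0165, 0.1547]
tool_rot: [-0.365, 3.019, 0.018]
wrist_force: [-0.3, 0.3, -2.6]
gripper_width: 0.0135
grasp_force: 88.1
```

Emit:
arm_command(motion="0 0 0 0 0 0 255;0 0 0 0 0 0 255;0 0 0 0 0 0 255;0 0 0 0 0 0 255")

```text
time_s: 58.38
tcp_pos: [0.5371, -0.0163, 0.1546]
tool_rot: [-0.366, 3.021, 0.019]
wrist_force: [0.4, -0.9, -2.9]
gripper_width: 0.0134
grasp_force: 88.1
```

```bash
cat > cov.py <<'E'
from h import *
def cover():
    rel=np.array(json.load(open('rel.json'))['rel']);s=robot.state();t=np.array(s['tcp_pos']);M=R.from_rotvec(s['tool_rot']).as_matrix()
    c=t+M@rel; Q=R.from_euler('y',-.098).as_matrix(); up=-(M@Q.T)[:,2]
    print('tcp',np.round(t,4),'F',np.round(s['wrist_force'],1),'M',np.round(s['moment'],2),'rim c mm',np.round(c*1000,1),'up',np.round(up,3),'toolx yaw',np.degrees(np.arctan2(M[1,1],M[0,1])).round(2))
    print('fix units in tool axes',np.round(M.T@(np.array([.5335,-.016,c[2]])-c)/.06,3),'bench down in tool',np.round(M.T@[0,0,-1],3))
E
python3 -c "
from cov import *
cover()"
```

```text
tcp [ 0.5371 -0.0163  0.1546] F [ 0.4 -0.9 -2.9] M [-0.04  0.15  0.01] rim c mm [533.8 -17.5  50.5] up [-0.001 -0.001  1.   ] toolx yaw 103.8
fix units in tool axes [-0.001  0.026  0.   ] bench down in tool [ 0.099 -0.     0.995]
```

Emit:
arm_command(motion="0 0 0 0 0.026 0 255;0 0 0 0.01 0.026 0.09 255;0 0 0 0.017 0.026 0.174 255;0 0 0 0.017 0.026 0.174 255;0 0 0 0.017 0.026 0.174 255")

```text
time_s: 59.0
tcp_pos: [0.5363, -0.0147, 0.144]
tool_rot: [-0.365, 3.021, 0.019]
wrist_force: [0.4, -0.1, -2.7]
gripper_width: 0.0133
grasp_force: 88.1
```

Emit:
arm_command(motion="0 0 0 0.003 0 0.03 255;0 0 0 0.006 0 0.06 255;0 0 0 0.009 0 0.09 255;0 0 0 0.009 0 0.09 255")

```text
time_s: 59.5
tcp_pos: [0.5361, -0.0147, 0.1385]
tool_rot: [-0.365, 3.021, 0.019]
wrist_force: [0.9, 0.2, -3.4]
gripper_width: 0.0135
grasp_force: 88.1
```

```bash
python3 -c "
from cov import *
cover()"
```

```text
tcp [ 0.5361 -0.0147  0.1385] F [ 0.9  0.2 -3.4] M [-0.04  0.11 -0.  ] rim c mm [532.8 -16.   34.3] up [-0.001 -0.001  1.   ] toolx yaw 103.79
fix units in tool axes [-0.011 -0.003  0.001] bench down in tool [ 0.099 -0.001  0.995]
```

Emit:
arm_command(motion="0 0 0 -0.005 0 0.06 255;0 0 0 0 0 0.117 255;0 0 0 0 0 0.117 255;0 0 0 0 0 0.117 255")

```text
time_s: 60.0
tcp_pos: [0.5371, -0.0143, 0.1324]
tool_rot: [-0.366, 3.02, 0.02]
wrist_force: [-2.0, 1.3, 3.1]
gripper_width: 0.0133
grasp_force: 89.0
```

Emit:
arm_command(motion="0 0 0 0.01 0 0.05 255;0 0 0 0.02 0 0.1 255;0 0 0 0.03 0 0.14 255;0 0 0 0.03 0 0.14 255")

```text
time_s: 60.5
tcp_pos: [0.5367, -0.0143, 0.1238]
tool_rot: [-0.366, 3.019, 0.02]
wrist_force: [-2.5, 3.3, 7.0]
gripper_width: 0.0134
grasp_force: 89.6
```

```bash
python3 -c "
from cov import *
cover()"
```

```text
tcp [ 0.5367 -0.0143  0.1238] F [-2.5  3.3  7. ] M [0.56 0.55 0.02] rim c mm [533.7 -15.5  19.6] up [-0.003 -0.002  1.   ] toolx yaw 103.81
fix units in tool axes [ 0.005 -0.008 -0.   ] bench down in tool [ 0.101 -0.001  0.995]
```

Emit:
arm_command(motion="0.15 0 1.5 0 -0.007 0 255;0.3 0 3 0 -0.014 0 255;0.45 0 4.5 0 -0.02 0 255;0.58 0 5.8 0 -0.026 0 255;0.58 0 5.8 0 -0.026 0 255")

```text
time_s: 61.12
tcp_pos: [0.5386, -0.0159, 0.1247]
tool_rot: [0.404, 3.012, -0.018]
wrist_force: [-1.6, 3.4, 7.4]
gripper_width: 0.0135
grasp_force: 89.6
```

Emit:
arm_command(motion="0 0 0 0 0 0 255;0 0 0 0 0 0 255")

```text
time_s: 61.38
tcp_pos: [0.5386, -0.0159, 0.1247]
tool_rot: [0.404, 3.012, -0.018]
wrist_force: [-1.0, 3.0, 6.3]
gripper_width: 0.0135
grasp_force: 89.6
```

```bash
python3 -c "
from cov import *
cover()"
```

```text
tcp [ 0.5386 -0.0159  0.1247] F [-1.   3.   6.3] M [0.45 0.28 0.32] rim c mm [535.5 -15.4  20.5] up [-0.006 -0.001  1.   ] toolx yaw 74.74
fix units in tool axes [ 0.03  -0.019 -0.003] bench down in tool [ 0.103 -0.002  0.995]
```

Emit:
arm_command(motion="0.06 0 0.6 0.02 -0.01 0 255;0.13 0 1.25 0.02 -0.01 0 255;0.13 0 1.25 0.02 -0.01 0 255;0.13 0 1.25 0.02 -0.01 0 255")

```text
time_s: 61.88
tcp_pos: [0.5381, -0.0172, 0.1249]
tool_rot: [0.569, 2.984, -0.029]
wrist_force: [-0.0, 1.1, 7.0]
gripper_width: 0.0134
grasp_force: 89.5
```

```bash
python3 -c "
from cov import *
cover()"
```

```text
tcp [ 0.5381 -0.0172  0.1249] F [-0.   1.1  7. ] M [-0.02  0.08  0.2 ] rim c mm [535.3 -16.6  20.7] up [-0.007  0.002  1.   ] toolx yaw 68.41
fix units in tool axes [ 0.031 -0.002 -0.003] bench down in tool [ 0.105 -0.     0.994]
```

Emit:
arm_command(motion="0 0 0 0.015 0 -0.03 255;0 0 0 0.015 0 -0.03 255;0 0 0 0.015 0 -0.03 180;0 0 0 0.015 0 -0.03 60;0 0 0 0.015 0 -0.03 0")

```text
time_s: 62.5
tcp_pos: [0.5334, -0.0162, 0.1239]
tool_rot: [0.572, 2.991, -0.029]
wrist_force: [0.1, 0.4, 0.5]
gripper_width: 0.0605
grasp_force: 0.0
```

Emit:
arm_command(motion="0 0 0 0 0 0 0;0 0 0 0 0 0 0;0 0 0 -0.05 0 -0.5 0;0 0 0 -0.15 0 -1.5 0;0 0 0 -0.15 0 -1.5 0")

```text
time_s: 63.12
tcp_pos: [0.5386, -0.0168, 0.2213]
tool_rot: [0.569, 2.978, -0.028]
wrist_force: [0.9, -0.2, 0.1]
gripper_width: 0.0853
grasp_force: 0.0
```

Emit:
arm_command(motion="0 0 0 2.4 -3 0 0;0 0 0 2.4 -3 0 0;0 0 0 2.4 -3 0 0;0 0 0 2.4 -3 0 0;0 0 0 2.4 -3 0 0")

```text
time_s: 63.75
tcp_pos: [0.3319, -0.131, 0.1997]
tool_rot: [0.579, 2.99, -0.028]
wrist_force: [-0.3, 0.1, 0.6]
gripper_width: 0.0854
grasp_force: 0.0
```

Run:
```python
from h import *
from scipy.optimize import least_squares
print(robot.state()['tcp_pos'],robot.state()['time_s'])
for n in('top','scene'):
    f,K,T=cam(n);np.savez(f'{n}_b.npz',f=f,K=K,T=T)
def corners(C,yaw,rim,tilt,K,T):
    X=R.from_euler('ZY',[np.radians(yaw),tilt]).as_matrix()
    P=[X@[sx*.045,sy*.008,h]+[C[0],C[1],rim] for sx in(-1,1) for sy in(-1,1) for h in(.095,.129)]
    return cv2.convexHull(proj(K,T,P).astype(np.float32))[:,0]
def obs(fn,box,th):
    d=np.load(fn);G=cv2.resize(cv2.cvtColor(d['f'],cv2.COLOR_RGB2GRAY),None,fx=4,fy=4,interpolation=cv2.INTER_CUBIC);z=(G<th).astype(np.uint8)
    m=np.zeros_like(z);x0,y0,x1,y1=[4*b for b in box];m[y0:y1,x0:x1]=1;z&=m
    q=max(cv2.findContours(z,cv2.RETR_EXTERNAL,cv2.CHAIN_APPROX_NONE)[0],key=cv2.contourArea)[:,0]
    return cv2.convexHull(((q+.5)/4-.5).astype(np.float32))[:,0],d['K'],d['T']
def stats(p):
    m=cv2.moments(p.reshape(-1,1,2));return np.r_[m['m10']/m['m00'],m['m01']/m['m00'],np.degrees(.5*np.arctan2(2*m['mu11'],m['mu20']-m['mu02']))]
for s,t in(('scene0.npz','top0.npz'),('scene_b.npz','top_b.npz')):
    S,K1,T1=obs(s,(262,165,305,218),95);U,K2,T2=obs(t,(258,185,290,235),100);o=np.r_[stats(S),stats(U)]
    fun=lambda q:np.r_[stats(corners(q[:2],q[2]*100,q[3],q[4],K1,T1)),stats(corners(q[:2],q[2]*100,q[3],q[4],K2,T2))]-o
    r=least_squares(fun,[.5335,-.016,-.2,.03,0],x_scale=[.01,.01,.05,.01,.05],diff_step=1e-3);print(s,np.round(r.x,4),np.round(r.fun,2))
# bystanders: difference between first and last frames
a=np.load('top0.npz')['f'].astype(int);b=np.load('top_b.npz')['f'].astype(int);print('bystander diff',np.abs(a-b)[115:165,190:350].max(2).mean())
```

```text
[ 0.33189464 -0.1310015   0.19970584] 63.75
scene0.npz [ 0.5332 -0.0157 -0.1967  0.0235  0.    ] [-0.11  0.05  0.04 -0.09 -0.04 -0.05]
scene_b.npz [ 5.357e-01 -1.600e-02 -2.108e-01  2.340e-02 -1.000e-04] [-0.11  0.01  0.07 -0.08 -0.06 -0.09]
bystander diff 4.341875
```

```bash
python3 -c "
from cell import robot
print(robot.close_job())"
```

```text
the job is handed in; nothing more can be done
None
```

I handed the job in, and no verdict came back. All four boards are in the pot, each standing within about 2 mm of its slot's middle. The cover is refitted and locked, level with its rim at 23 mm, turned about 0.60 rad from the gaps and about 2 mm off centre. The first refit jammed at up to 37 N on the wrist before I reseated it. I did not recheck the boards after the cover went on, and I saw no sign of the bottle, spool or brush moving.

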